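# Load the cheese press, wind it up and lock the spindle

### The arm

A 6-joint arm with a two-finger parallel gripper is mounted at the origin on a cart in front of the work surface, level with it; the furniture and walls round the work are solid. World frame = base frame: x ahead of the robot, y to its left, z up, the work surface at z = 0. Lengths are in m, angles in rad, forces in N, time in s.
With the tool pointing down it reaches from about 0.35 to 0.975 m from the base axis. Payload 4.9 kg.
Tool frame: the origin (TCP) lies between the finger pads; the fingertips stand 22 mm ahead of it and the grasp point (between the pads) lies 3 mm ahead of it; z points along the fingers, y is the line along which they close (so a half turn about z gives the same grasp; the last joint's range is limited). The gripper opens to 85 mm and grips with 20 to 120 N. Pads are 22 mm wide; open, the fingers measure 114 mm over their backs; the gripper's body (76 mm by 85 mm) begins 54 mm behind the grasp point. The pads swing forward as they close: fully open they stand 13 mm farther back than shut.
Start: joints at [-1.243, 0.053, 1.613, -0, 1.476, -0.119], TCP at [0.27, -0.564, 0.253] pointing down, gripper open.
Joint ranges: [-3.01, 3.01], [-1.01, 2.22], [0.06, 2.58], [-1.02, 4.17], [0.09, 2.62], [-3.14, 3.14]. Speed limits (rad/s): [2.57, 2.57, 3.14, 3.14, 3.14, 3.14].

### API

Orientations are given as a unit quaternion [w, x, y, z].
In Python, from plant import state, grab_frame, get_calibration, job_done, recognise, regions_of gives the robot as it stands.
- The arm moves only by the tool apply_moves, never from a script. Its argument "targets" is a list of rows, each an object with "translation": the shift along the tool's x, y, z normalised to -1 to 1, where 1 is 100 mm, a list of three; "twist": the turn about the tool's z normalised to -1 to 1, where 1 is 0.1 rad; "hand": the opening, from 0 (shut) to 1 (fully open). A call has 1 to 8 rows; each row shifts and turns the commanded pose from where the row before left it, along the tool's axes as they then stand; what a row does not reach is not made up. A row lasts 1/10 s, in which the tool goes at most 50 mm and 8.59 degrees, less where a joint would pass 70% of its speed; a pose out of reach is approached as far as the arm can. A call with a number of a shift or a turn outside -1 to 1 is refused whole. A call with a gripper value outside its range is refused whole. The fingers move at their own pace and stop on an object; the grip force is fixed at half the most. Time passes only in rows, so rows that do not move let the fingers close. It gives the time, the measured TCP pose, the force, the opening and the grip force at its end, in the units of the state.
- state(): the state, without advancing time (a new reading comes with each control period).
- grab_frame(name): name is "scene" or "top" or "wrist"; returns the picture (400x640x3 uint8, red, green, blue); there is no depth.
- get_calibration(name): a dict with "camera_matrix" (3x3 intrinsics, pixels), "pose" (4x4, takes a point from camera to world coordinates). Camera axes: x right, y up, looking along -z (the intrinsics and any distortion apply to the point x, -y, -z); pixel columns grow to the right and rows downward; lengths in m; the calibration is good to about 2 mm. A picture is of the moment at which its call begins: read the wrist's pose just before it. get_calibration takes no time and is no camera call; for the wrist camera it gives the pose at the moment of the call.
- job_done(): hands the job in; it is judged then, once.
Trained networks look in the newest picture that a camera, given by its name, has taken for a name from the list of things; names that differ only in an ending like _2 or _b are one class to them, and where a whole thing is asked for, a point or a joint stands for the part that bears it (a point fixed in the world has none). Each returns a list of dicts, best first, with "score" (0 to 1); they miss things now and then, are a little off and sometimes report something else, mostly with a low value. They report only what shows in the picture. A call takes as long as a camera call.
- recognise(camera, query): "point" ([x, y, z] in m, in world coordinates, good to about 4 mm: the middle of the surface that is visible of it).
- regions_of(camera, query): "pixels" (400x640 bool, what is visible of it).
The state is a dict: "time": time; "joint_pos": joint angles; "joint_vel": joint speeds; "joint_efforts": joint torques, N m; "tool_pos": TCP position; "tool_rot": TCP orientation; "contact_force": force on the tool from outside, world axes, zero at the start; "ft_torque": the same for the moment, N m; "gripper_width": opening from 0.0 (shut) to 1.0 (fully open); "grasp_force": force on a finger pad.
Only numpy, scipy, OpenCV 4.12 (cv2) and the standard library are available. Lean on these libraries where they do the work, as an engineer would, in place of code of your own. Each camera call takes 0.05 s, during which the arm holds its last target. There are 200 camera calls.

### The job

Put the cheeses to press for the night. Draw the lock pin from the spindle, park it in its rest hole, wind the plate back to make room and stand every filled mould upright in the cradle, one behind the other from the fixed end plate, grey followers facing the pressure plate. Then wind up until the row is closed and the springs are about half squeezed (never solid), stop where the hub's cross hole lines up with the lugs, and push the lock pin down through them until its flange sits on the upper lug; leave the timer, salt shaker and lemon alone.

Things in the scene. Friction and masses are not known exactly. Their poses are not given: they have to be found in the camera images.
- press: horizontal cheese press, fixed; origin on the worktop under its middle; own x away from the robot, own y along it from the end plate (right, inner face y -216 mm, top 110 mm up) to the crank (left); 104 x 465 mm. Bearing block at y 99 to 125 mm, top 112 mm up; on its crank side two lugs, above and below the spindle's square hub, with 14 mm holes for the lock pin
- cradle_end (a point): middle of the cradle floor at the fixed end plate's inner face (axes as the press), 40 mm above the worktop. The cradle runs from here along the press's +y, open at the top: level floor between two steel rails 62 mm apart, rail tops 15 mm above the floor. The row of moulds starts here
- plate_face (a point): middle of the pressure plate's front face (56 mm wide, from 44 to 108 mm above the worktop), which pushes the moulds towards the end plate; axes as the press. At the start it is 72 mm from the end plate, too near even for two moulds; wound right back (spindle 0) it is 174 mm from it
- spindle (a joint): angle of crank and spindle, rad, 0 (wound right back) to 65, counting whole turns; at first locked at 17 pi. Clockwise seen from the crank's end is + and moves plate and springs 12 mm a turn to the end plate; stays where left; takes 3 N at the handle. At multiples of pi the hub's cross hole (14 mm, hub 26 mm square) stands upright in line with the lugs. Arm direction in the press's frame: (-cos, 0, -sin)
- crank_handle (a point): middle of the crank's black handle, a round bar 21 mm thick, 70 mm long, along the press's y, that spins freely on its crank (use its position only, not its orientation). It circles 36 mm from the axis; the crank arm is 36 mm nearer to the block, nothing lies beyond or beside the handle
- crank_axis (a point): fixed point on the spindle's axis, 76 mm above the worktop, level (in y) with the middle of the handle: centre of the handle's circle, 36 mm in radius, in the press's x-z plane
- plate (a joint): how far the two springs behind the pressure plate are squeezed, m: 0 free, 0.018 solid, 0.009 half squeezed (about 17 N). Once the row is closed up each turn of the crank squeezes them 12 mm more
- lug_hole (a point): centre of the lock-pin hole (14 mm, chamfered) at the top face of the upper lug, 104 mm above the worktop; axes as the press; the hole runs straight down through upper lug, hub and lower lug, 56 mm in all
- lug_hole_low (a point): centre of the lower lug's hole at its underside, 48 mm above the worktop, straight under lug_hole
- pin_rest (a point): mouth of the blind hole (14 mm, 68 mm deep) in the top of the bearing block where the lock pin is parked while the press is open, 112 mm above the worktop
- pin_knob (a point): middle of the black knob of the loose lock pin: knob 22 mm thick, 37 mm tall, own z up along the pin; below it a flange 25 mm wide and a steel shank 10 mm thick with a rounded end. Flange underside 20 mm below this point, tip 84 mm below it; 80 g. At first it locks the spindle: it stands through lugs and hub, flange on the upper lug
- pin_tip (a point): lower end of the lock pin's shank
- timer: kitchen timer on the worktop behind the press, 67 mm wide, 58 mm tall; not part of the job
- salt: salt shaker, 44 mm wide, 90 mm tall, left of the press; not part of the job
- lemon: lemon, 72 x 55 mm, behind and to the right; not part of the job
- mould0_center (a point): centre of cheese mould 0, 35 mm above its underside: white perforated plastic box with a steel foot, standing upright, 56 mm wide (own x), 38 thick (own y, follower included), 70 tall (own z), 260 g, weight low. The grey follower, a plate 46 x 56 mm, stands 8 mm proud on its +y face. All moulds are alike; two to four are present, on the worktop right of the press
- mould0_follower (a point): point inside mould 0, 10 mm from its centre towards the follower (own +y)
- mould1_center (a point): centre of cheese mould 1, 35 mm above its underside: white perforated plastic box with a steel foot, standing upright, 56 mm wide (own x), 38 thick (own y, follower included), 70 tall (own z), 260 g, weight low. The grey follower, a plate 46 x 56 mm, stands 8 mm proud on its +y face. All moulds are alike; two to four are present, on the worktop right of the press
- mould1_follower (a point): point inside mould 1, 10 mm from its centre towards the follower (own +y)
- mould2_center (a point): centre of cheese mould 2, 35 mm above its underside: white perforated plastic box with a steel foot, standing upright, 56 mm wide (own x), 38 thick (own y, follower included), 70 tall (own z), 260 g, weight low. The grey follower, a plate 46 x 56 mm, stands 8 mm proud on its +y face. All moulds are alike; two to four are present, on the worktop right of the press
- mould2_follower (a point): point inside mould 2, 10 mm from its centre towards the follower (own +y)
- mould3_center (a point): centre of cheese mould 3, 35 mm above its underside: white perforated plastic box with a steel foot, standing upright, 56 mm wide (own x), 38 thick (own y, follower included), 70 tall (own z), 260 g, weight low. The grey follower, a plate 46 x 56 mm, stands 8 mm proud on its +y face. All moulds are alike; two to four are present, on the worktop right of the press
- mould3_follower (a point): point inside mould 3, 10 mm from its centre towards the follower (own +y)

How it is judged:
By the outcome, as a careful person would: the job done as asked, in the order asked, and still so for the second after the job is handed in, with the robot touching nothing.
Of mould0, mould1, mould2, mould3 only 2 to 4 are there at a start; the rules pass over those that are not, and their reading is None.
At some moment in a run one of mould0, mould1, mould2, mould3 may be knocked a few centimetres aside while the robot is not near it.
It also fails if it takes over 210 s, if anything falls off the work surface, if the arm or the gripper's body presses on something with over 40 N, if the wrist force passes 120 N, or if a joint passes its speed limit or range.

## Working session

There is one attempt and no reset: what is moved stays moved. The work goes in short steps, Python scripts to look and compute and a tool call to move; the robot and the scene stay as the last step left them, time stands still between calls to the robot, and variables do not carry over. Pictures are saved under pics/ and viewed, at most 14 in all, crops included, and the job is handed in when it is done.

Besides the shell and the picture viewer there is one more tool, called by a JSON object that holds its "name" and its "arguments", one argument or row to a line. apply_moves: Moves the arm, as the interface text tells. Its arguments: {"type":"object","properties":{"targets":{"type":"array"}},"required":["targets"]}

```bash
mkdir -p pics; cat > h.py <<'E'
import numpy as np, cv2
from plant import *
from scipy.spatial.transform import Rotation as R
def snap(c,n=None):
    f=grab_frame(c)
    if n: cv2.imwrite(f'pics/{n}.png',f[:,:,::-1])
    return f
def proj(c,P):
    k=get_calibration(c);T=np.linalg.inv(k['pose']);K=np.array(k['camera_matrix'])
    p=T[:3,:3]@np.array(P)+T[:3,3];q=K@np.array([p[0],-p[1],-p[2]]);return q[:2]/q[2]
def ray(c,u,v,z):
    k=get_calibration(c);M=np.array(k['pose']);K=np.array(k['camera_matrix'])
    d=np.linalg.inv(K)@[u,v,1];d=M[:3,:3]@[d[0],-d[1],-d[2]];o=M[:3,3];return o+d*(z-o[2])/d[2]
def rot():
    s=state();w,x,y,z=s['tool_rot'];return np.array(s['tool_pos']),R.from_quat([x,y,z,w]).as_matrix()
def st():
    s=state();p,r=rot();print('t',round(s['time'],2),'p',np.round(p,4),'x',np.round(r[:,0],3),'y',np.round(r[:,1],3),'z',np.round(r[:,2],3),'F',np.round(s['contact_force'],1),'w',round(s['gripper_width'],3),'g',round(s['grasp_force'],1),'j',np.round(s['joint_pos'],2))
E
python3 - <<'E'
from h import *
st()
print(open('/dev/null').read())
for c in ('scene','top'):
    snap(c,c+'0'); k=get_calibration(c); print(c,np.round(k['pose'],3).tolist(),np.round(k['camera_matrix'],1).tolist(),k.keys())
    for q in ('press','pin_knob','crank_handle','mould0_center','mould0_follower','plate_face','timer','salt','lemon'):
        print(q,[(np.round(d['point'],3).tolist(),round(d['score'],2)) for d in recognise(c,q)][:5])
E
```

```text
t 0.0 p [ 0.2699 -0.5631  0.252 ] x [0.902 0.432 0.   ] y [ 0.432 -0.902 -0.002] z [-0.001  0.002 -1.   ] F [ 0.  -0.2 -0.1] w 1.001 g 0.0 j [-1.24  0.05  1.61  0.    1.48 -0.12]

scene [[-0.246, 0.516, -0.821, -0.651], [-0.969, -0.114, 0.218, 0.301], [0.019, 0.849, 0.528, 0.866], [0.0, 0.0, 0.0, 1.0]] [[449.4, 0.0, 321.3], [0.0, 449.4, 200.2], [0.0, 0.0, 1.0]] dict_keys(['camera_matrix', 'pose'])
press [([0.479, 0.097, 0.069], 0.85)]
pin_knob []
crank_handle [([0.524, 0.225, 0.082], 0.47), ([0.476, 0.096, 0.07], 0.19)]
mould0_center [([0.422, -0.411, 0.049], 0.91)]
mould0_follower [([0.423, -0.412, 0.05], 0.67)]
plate_face [([0.474, -0.108, 0.092], 0.52)]
timer [([0.635, 0.032, 0.046], 0.75), ([0.422, -0.408, 0.049], 0.25)]
salt [([0.398, 0.388, 0.047], 0.71)]
lemon [([0.643, -0.415, 0.038], 0.51)]
top [[-0.015, 0.992, -0.128, 0.332], [-1.0, -0.018, -0.017, -0.04], [-0.02, 0.128, 0.992, 1.596], [0.0, 0.0, 0.0, 1.0]] [[472.4, 0.0, 318.1], [0.0, 472.4, 198.5], [0.0, 0.0, 1.0]] dict_keys(['camera_matrix', 'pose'])
press [([0.49, -0.013, 0.053], 0.67)]
pin_knob [([0.495, 0.159, 0.14], 0.37)]
crank_handle [([0.53, 0.22, 0.082], 0.61)]
mould0_center [([0.444, -0.412, 0.068], 0.77)]
mould0_follower [([0.492, -0.11, 0.098], 0.75), ([0.441, -0.413, 0.069], 0.72), ([0.66, -0.419, 0.046], 0.69)]
plate_face [([0.439, -0.411, 0.07], 0.73), ([0.487, -0.109, 0.096], 0.7), ([0.643, 0.019, 0.045], 0.7)]
timer [([0.643, 0.016, 0.041], 0.68)]
salt [([0.411, 0.379, 0.079], 0.51)]
lemon [([0.657, -0.417, 0.047], 0.77)]
```

View pics/scene0.png

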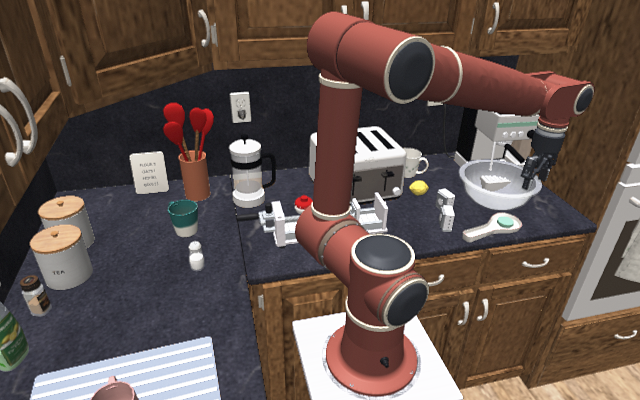

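View pics/top0.png

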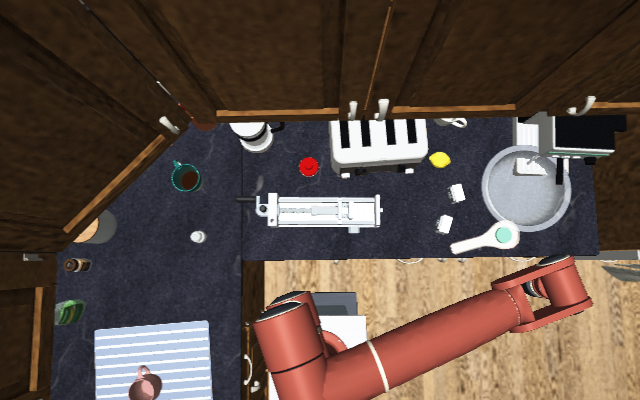

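Two moulds are visible in the top view, at pixels (444,224) and (457,193). The pin and crank are at the left end of the press, around (270,210), and the toaster is behind it. I'll turn the tool square to the press and raise it for wrist views.

{"name": "apply_moves", "arguments": {
  "targets": [
    {"translation":[0,0,-0.2],"twist":-1,"hand":1},
    {"translation":[0,0,-0.2],"twist":-1,"hand":1},
    {"translation":[0,0,-0.2],"twist":-1,"hand":1},
    {"translation":[0,0,-0.2],"twist":-1,"hand":1},
    {"translation":[0,0,-0.2],"twist":-1,"hand":1},
    {"translation":[0,0,-0.2],"twist":-1,"hand":1},
    {"translation":[0,0,-0.2],"twist":-1,"hand":1},
    {"translation":[0,0,-0.2],"twist":-1,"hand":1}
  ]
}}

```text
time: 1.8
tool_pos: [0.27, -0.5636, 0.4141]
tool_rot: [0.0, 0.811, 0.585, 0.0]
contact_force: [-0.2, 0.5, -0.0]
gripper_width: 1.003
grasp_force: 0.0
```

{"name": "apply_moves", "arguments": {
  "targets": [
    {"translation":[0,0,0],"twist":-1,"hand":1},
    {"translation":[0,0,0],"twist":-1,"hand":1},
    {"translation":[0,0,0],"twist":-1,"hand":1},
    {"translation":[0,0,0],"twist":-0.24,"hand":1},
    {"translation":[0.33,0.3,0],"twist":0,"hand":1},
    {"translation":[0.33,0.3,0],"twist":0,"hand":1},
    {"translation":[0.33,0.3,0],"twist":0,"hand":1},
    {"translation":[0.33,0.3,0],"twist":0,"hand":1}
  ]
}}

```text
time: 2.6
tool_pos: [0.3909, -0.4303, 0.4133]
tool_rot: [0.0, 0.708, 0.706, 0.0]
contact_force: [1.1, 0.1, -0.2]
gripper_width: 0.998
grasp_force: 0.0
```

```bash
python3 - <<'E'
from h import *
st()
k=get_calibration('wrist');print(np.round(k['pose'],3).tolist(),np.round(k['camera_matrix'],1).tolist())
snap('wrist','w1')
for q in ('mould0_center','mould0_follower'):
    print(q,[(np.round(d['point'],3).tolist(),round(d['score'],2)) for d in recognise('wrist',q)][:5])
E
```

```text
t 2.6 p [ 0.3909 -0.4303  0.4133] x [ 0.002  1.    -0.   ] y [ 1.    -0.002  0.   ] z [ 0. -0. -1.] F [ 1.1  0.1 -0.2] w 0.998 g 0.0 j [-0.96 -0.1   1.5   0.    1.74 -0.96]
[[1.0, 0.002, 0.001, 0.392], [-0.002, 0.954, 0.298, -0.354], [-0.0, -0.298, 0.954, 0.534], [0.0, 0.0, 0.0, 1.0]] [[302.4, 0.0, 322.8], [0.0, 302.4, 200.5], [0.0, 0.0, 1.0]]
mould0_center [([0.44, -0.412, 0.064], 0.86)]
mould0_follower [([0.44, -0.418, 0.072], 0.65)]
```

View pics/w1.png

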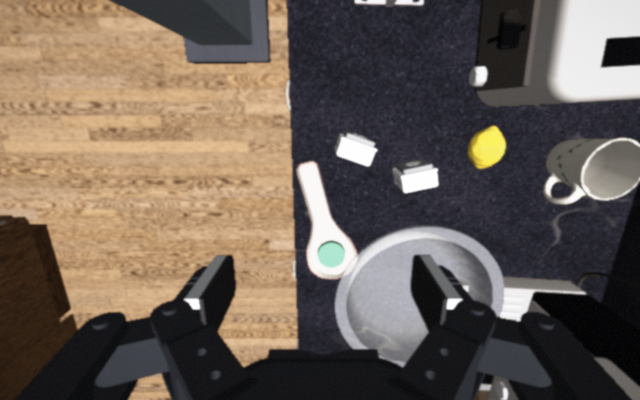

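The wrist view confirms two moulds, at (356,149) and (416,177), with followers facing up the image, roughly +y. Next I'll look at the press.

{"name": "apply_moves", "arguments": {
  "targets": [
    {"translation":[0.48,0.13,0],"twist":0,"hand":1},
    {"translation":[0.48,0.13,0],"twist":0,"hand":1},
    {"translation":[0.48,0.13,0],"twist":0,"hand":1},
    {"translation":[0.48,0.13,0],"twist":0,"hand":1},
    {"translation":[0.48,0.13,0],"twist":0,"hand":1},
    {"translation":[0.48,0.13,0],"twist":0,"hand":1},
    {"translation":[0.48,0.13,0],"twist":0,"hand":1},
    {"translation":[0.48,0.13,0],"twist":0,"hand":1}
  ]
}}

```text
time: 3.55
tool_pos: [0.4942, -0.0468, 0.4135]
tool_rot: [0.0, 0.708, 0.706, 0.0]
contact_force: [1.3, 0.0, 0.4]
gripper_width: 1.0
grasp_force: 0.0
```

{"name": "apply_moves", "arguments": {
  "targets": [
    {"translation":[0.45,0,0],"twist":0,"hand":1},
    {"translation":[0.45,0,0],"twist":0,"hand":1},
    {"translation":[0,0,0],"twist":0,"hand":1}
  ]
}}

```text
time: 3.85
tool_pos: [0.4939, 0.0455, 0.4134]
tool_rot: [-0.0, 0.705, 0.709, 0.0]
contact_force: [-0.0, -0.2, 0.7]
gripper_width: 0.999
grasp_force: 0.0
```

```bash
python3 - <<'E'
from h import *
st()
f=snap('wrist','w2')
for q in ('press','pin_knob','crank_handle','plate_face'):
    print(q,[(np.round(d['point'],3).tolist(),round(d['score'],2)) for d in recognise('wrist',q)][:3])
for q in ('press','pin_knob','crank_handle'):
  for d in regions_of('wrist',q)[:1]:
    m=d['pixels'];c=max(cv2.findContours(m.astype('uint8'),0,2)[0],key=cv2.contourArea);print(q,cv2.minAreaRect(c),m.sum())
E
```

```text
t 3.85 p [0.4939 0.0455 0.4134] x [-0.005  1.     0.001] y [1.    0.005 0.   ] z [ 0.     0.001 -1.   ] F [-0.  -0.2  0.7] w 0.999 g 0.0 j [-0.06 -0.3   1.67  0.    1.77 -0.06]
press [([0.494, 0.012, 0.064], 0.67)]
pin_knob [([0.495, 0.164, 0.138], 0.62)]
crank_handle [([0.527, 0.223, 0.085], 0.65)]
plate_face [([0.487, -0.105, 0.096], 0.81), ([0.492, 0.013, 0.067], 0.64)]
press ((324.08563232421875, 156.3992462158203), (79.07674407958984, 313.27435302734375), 0.3744768798351288) 14959
pin_knob ((324.5, 72.5), (21.0, 17.0), 90.0) 320
crank_handle ((351.64654541015625, 26.45633888244629), (17.700469970703125, 53.42382049560547), 1.847610354423523) 896
```

View pics/w2.png

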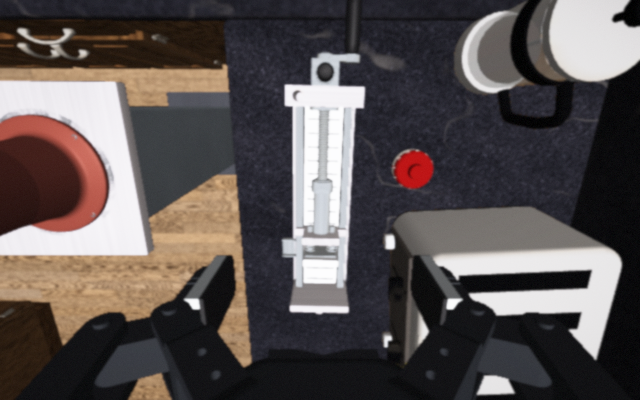

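```bash
python3 - <<'E'
import cv2,numpy as np
f=cv2.imread('pics/w2.png')
a=cv2.resize(f[0:130,260:390],None,fx=4.6,fy=4.6,interpolation=cv2.INTER_CUBIC)
b=cv2.resize(f[225:325,270:370],None,fx=2,fy=2)
out=np.zeros((598,800,3),'uint8');out[:,:598]=a[:598];out[:200,598:798]=b
cv2.imwrite('pics/w2c.png',out)
E
```

```text
(no output)
```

View pics/w2c.png

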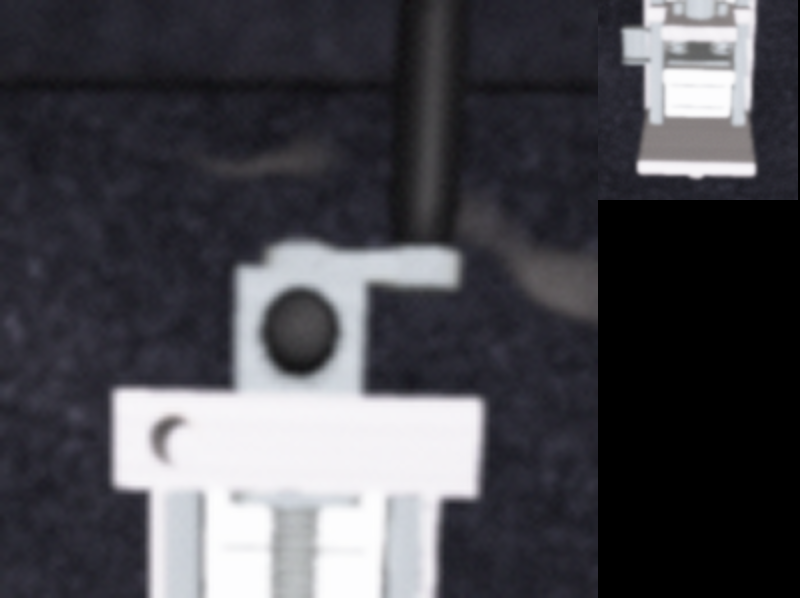

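```bash
python3 - <<'E'
from h import *
C=lambda u,v:(260+u/4.6,v/4.6)
P=lambda u,v,z:ray('wrist',u,v,z)
b=[P(*C(*q),.112) for q in((114,388),(484,399),(114,487),(480,497))]
e=[P(290,305.5,.11),P(349.5,307.5,.11)]
for q in b+e: print(np.round(q,4))
bf=(b[0]+b[1])/2; bb=(b[2]+b[3])/2; em=(e[0]+e[1])/2
print('yaw block',np.degrees(np.arctan2((b[1]-b[0])[1],(b[1]-b[0])[0])),'len',np.linalg.norm(b[1]-b[0]))
d=(bf+bb)/2-em;print('yaw axis',np.degrees(np.arctan2(-d[0],d[1])),np.linalg.norm(d),'exp 328')
print('rest',P(*C(176,441),.112),'knob',P(*C(300,332),.1425))
E
```

```text
[0.4451 0.1441 0.112 ]
[0.5501 0.1409 0.112 ]
[0.4441 0.1173 0.112 ]
[0.55   0.1143 0.112 ]
[ 0.4398 -0.1963  0.11  ]
[ 0.5378 -0.2004  0.11  ]
yaw block -1.76074319351797 len 0.10506317564738032
yaw axis -1.497137848927529 0.32766387381312445 exp 328
rest [0.46233301 0.12985907 0.112     ] knob [0.49766642 0.15564451 0.1425    ]
```

Press yaw is about −1.6° with its origin at (0.494, 0.017). The block centre, end plate, pin and rest hole all agree with the given sizes. Now I'll go to the pin.

{"name": "apply_moves", "arguments": {
  "targets": [
    {"translation":[0,0,0],"twist":0.3,"hand":1},
    {"translation":[0.37,0,0.33],"twist":0,"hand":1},
    {"translation":[0.37,0,0.33],"twist":0,"hand":1},
    {"translation":[0.36,0.01,0.33],"twist":0,"hand":1},
    {"translation":[0,0,0.45],"twist":0,"hand":1},
    {"translation":[0,0,0.45],"twist":0,"hand":1},
    {"translation":[0,0,0.2],"twist":0,"hand":1},
    {"translation":[0,0,0],"twist":0,"hand":1}
  ]
}}

```text
time: 5.05
tool_pos: [0.496, 0.1513, 0.1997]
tool_rot: [-0.002, 0.718, 0.696, -0.003]
contact_force: [0.5, -0.2, -0.2]
gripper_width: 0.999
grasp_force: 0.0
```

```bash
cat >> h.py <<'E'
O=np.array([.4942,.0172]);YAW=-.0279
EX=np.array([np.cos(YAW),np.sin(YAW)]);EY=np.array([-np.sin(YAW),np.cos(YAW)])
def W(x,y): return O+x*EX+y*EY
def to(w,z):
    p,r=rot();d=np.array([*w,z])-p;print('target',np.round([*w,z],4),'tool units',np.round(r.T@d*10,3),'yaw err twist',round((np.arctan2(r[1,0],r[0,0])-np.pi/2-YAW)*10,2))
E
python3 - <<'E'
from h import *
st();to(W(.0,.1385),.135)
snap('wrist','w3')
for q in ('pin_knob','crank_handle'):
    print(q,[(np.round(d['point'],4).tolist(),round(d['score'],2)) for d in recognise('wrist',q)][:3])
E
```

```text
t 5.05 p [0.496  0.1513 0.1997] x [ 0.031  1.    -0.002] y [ 0.999 -0.031 -0.008] z [-0.008 -0.001 -1.   ] F [ 0.5 -0.2 -0.2] w 0.999 g 0.0 j [ 0.15 -0.16  1.91 -0.    1.4   0.18]
target [0.4981 0.1556 0.135 ] tool units [0.045 0.025 0.646] yaw err twist -0.03
pin_knob [([0.4925, 0.1688, 0.1399], 0.69)]
crank_handle [([0.5287, 0.2278, 0.0842], 0.55), ([0.496, 0.1667, 0.1418], 0.5), ([0.5215, 0.1923, 0.0839], 0.47)]
```

View pics/w3.png

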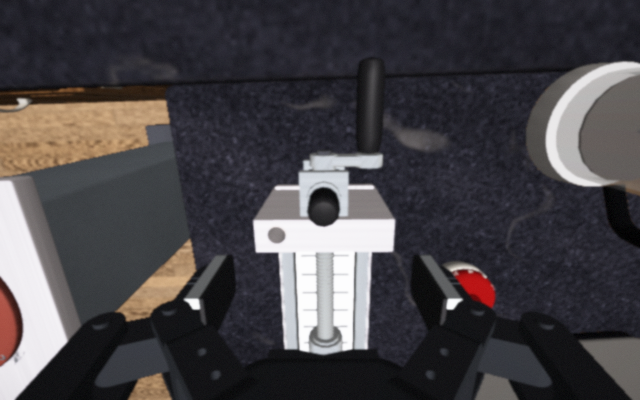

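```bash
python3 - <<'E'
from h import *
# poses: wrist unchanged
for n,u,v,z in(('knobtop',323,211,.1425),('rest',276.5,235,.112),('blkBL',254,250,.112),('blkBR',394,249,.112),('handle far',370,62,.08),('handle near',370,150,.08),('arm',368,160,.08)):
    w=ray('wrist',u,v,z)[:2]; print(n,np.round(w,4),'press',np.round([(w-O)@EX,(w-O)@EY],4))
E
```

```text
knobtop [0.5006 0.1634] press [0.0024 0.1463]
rest [0.464  0.1342] press [-0.0335  0.1161]
blkBL [0.4454 0.1221] press [-0.0517  0.1035]
blkBR [0.555  0.1194] press [0.058  0.1038]
handle far [0.539  0.2583] press [0.038  0.2423]
handle near [0.54   0.1927] press [0.0408 0.1767]
arm [0.5384 0.1846] press [0.0396 0.1686]
```

```bash
python3 - <<'E'
from h import *
for i in range(4):
    st();grab_frame('wrist')
    print(np.round(get_calibration('wrist')['pose'][:3,3],4),np.round(get_calibration('wrist')['pose'][:3,2],4))
for c in ('wrist','top'):
    f=snap(c,'t_'+c)
    for q in ('pin_knob','crank_handle'):
      for d in regions_of(c,q)[:1]:
        m=d['pixels'];v,u=np.nonzero(m);print(c,q,u.min(),u.max(),v.min(),v.max(),u.mean(),v.mean(),d['score'])
print('expect knob top',proj('wrist',[*W(0,.1385),.1425]),'rest',proj('wrist',[*W(-.035,.112),.112]),[proj('wrist',[*W(x,y),.112]) for x in(-.052,.052) for y in (.099,.125)])
E
```

```text
t 5.2 p [0.4996 0.1519 0.2063] x [0.031 1.    0.001] y [ 1.    -0.031  0.003] z [ 0.003  0.    -1.   ] F [ 0.7  0.1 -0.2] w 1.0 g 0.0 j [ 0.15 -0.16  1.9  -0.    1.4   0.18]
[0.5022 0.228  0.3274] [0.0059 0.2974 0.9547]
t 5.25 p [0.4999 0.1521 0.2069] x [0.031 1.    0.001] y [ 1.    -0.031  0.004] z [ 0.004  0.001 -1.   ] F [0.4 0.1 0.2] w 1.001 g 0.0 j [ 0.15 -0.16  1.9   0.    1.4   0.18]
[0.5022 0.2281 0.3275] [0.0056 0.2973 0.9548]
t 5.3 p [0.4999 0.1522 0.207 ] x [0.031 1.    0.001] y [ 1.    -0.031  0.004] z [ 0.004  0.001 -1.   ] F [-0.1  0.6 -0.5] w 1.0 g 0.0 j [ 0.15 -0.16  1.9   0.    1.4   0.18]
[0.5021 0.2282 0.3273] [0.0058 0.2974 0.9547]
t 5.35 p [0.4997 0.1522 0.2069] x [0.031 1.    0.001] y [ 1.    -0.031  0.004] z [ 0.004  0.001 -1.   ] F [ 0.2 -0.8  0.3] w 0.996 g 0.0 j [ 0.15 -0.16  1.9   0.    1.4   0.18]
[0.5019 0.2282 0.327 ] [0.0063 0.2975 0.9547]
wrist pin_knob 301 333 181 224 316.9737991266376 202.3930131004367 0.94
wrist crank_handle 348 377 61 154 361.94093349855433 106.11937216026435 0.71
top pin_knob 300 318 157 176 308.8907284768212 166.6523178807947 0.39
top crank_handle 447 463 184 203 455.0230769230769 193.81153846153848 0.6
expect knob top [321.4363144  223.72982217] rest [276.28898101 241.16799328] [array([255.37811405, 256.39458374]), array([253.01812732, 225.51544249]), array([388.24160265, 256.1370133 ]), array([390.37843944, 225.23511279])]
```

```bash
python3 - <<'E'
import cv2
f=cv2.imread('pics/t_wrist.png')
cv2.imwrite('pics/c7.png',cv2.resize(f[130:280,230:430],None,fx=4,fy=4,interpolation=cv2.INTER_CUBIC))
E
```

```text
(no output)
```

View pics/c7.png

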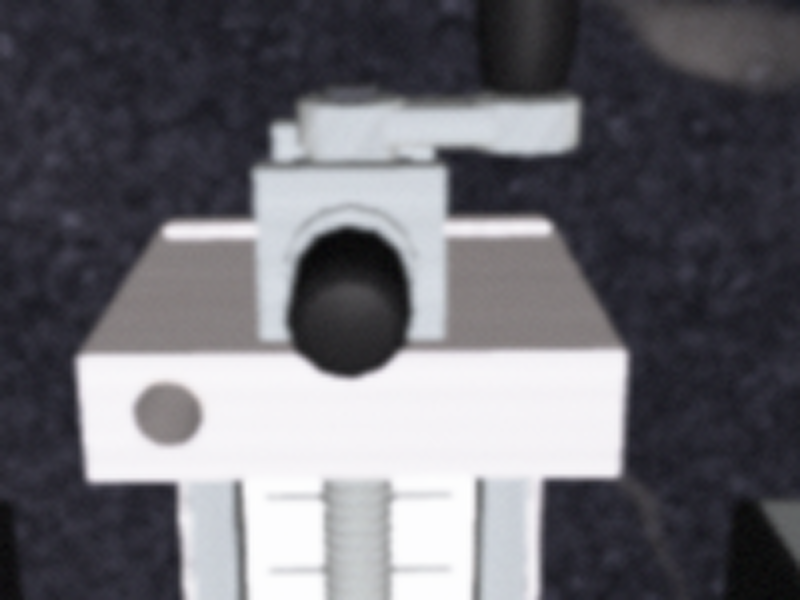

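```bash
python3 - <<'E'
from h import *
A={}
for n,u,v,z in(('TL',78,353,.112),('TR',627,350,.112),('BL',87,480,.112),('BR',620,474,.112),('rest',168,414,.112),('knobtop',350,317,.1425),('armTip top',525,100,.085)):
    w=ray('wrist',230+u/4,130+v/4,z)[:2];A[n]=w; print(n,np.round(w,4))
d=A['TR']-A['TL'];print(np.arctan2(d[1],d[0]),np.linalg.norm(d)); d=A['BR']-A['BL'];print(np.arctan2(d[1],d[0]),np.linalg.norm(d))
print(sum(A[k] for k in('TL','TR','BL','BR'))/4)
for u,v in((361,150),(361,61)): print('handle',ray('wrist',u,v,.08))
E
```

```text
TL [0.4436 0.1495]
TR [0.5467 0.147 ]
BL [0.4427 0.1232]
BR [0.5462 0.1214]
rest [0.4596 0.1366]
knobtop [0.4959 0.1656]
armTip top [0.5305 0.1903]
-0.02427437296394423 0.10310188999245999
-0.017646959139482846 0.10352105560701802
[0.49481489 0.13529252]
handle [0.53089976 0.19357515 0.08      ]
handle [0.53041023 0.25934649 0.08      ]
```

{"name": "apply_moves", "arguments": {
  "targets": [
    {"translation":[0.06,-0.02,0.1],"twist":-0.07,"hand":1},
    {"translation":[0.06,-0.02,0.2],"twist":0,"hand":1},
    {"translation":[0,0,0.2],"twist":0,"hand":1},
    {"translation":[0,0,0.2],"twist":0,"hand":1},
    {"translation":[0,0,0],"twist":0,"hand":1},
    {"translation":[0,0,0],"twist":0,"hand":1},
    {"translation":[0,0,0],"twist":0,"hand":1}
  ]
}}

```text
time: 6.4
tool_pos: [0.4953, 0.1647, 0.1354]
tool_rot: [0.0, 0.715, 0.699, 0.001]
contact_force: [0.1, -0.9, 0.6]
gripper_width: 1.001
grasp_force: 0.0
```

```bash
sed -i 's/^O=.*/O=np.array([.4921,.0233]);YAW=-.024/' h.py
python3 - <<'E'
from h import *
st();to(W(.0,.141),.135)
E
```

```text
t 6.4 p [0.4953 0.1647 0.1354] x [0.023 1.    0.   ] y [ 1.    -0.023  0.002] z [ 0.002  0.    -1.   ] F [ 0.1 -0.9  0.6] w 1.001 g 0.0 j [ 0.18 -0.09  1.96  0.    1.27  0.2 ]
target [0.4955 0.1643 0.135 ] tool units [-0.004  0.002  0.004] yaw err twist 0.01
```

{"name": "apply_moves", "arguments": {
  "targets": [
    {"translation":[0,0,0],"twist":0,"hand":0},
    {"translation":[0,0,0],"twist":0,"hand":0},
    {"translation":[0,0,0],"twist":0,"hand":0},
    {"translation":[0,0,0],"twist":0,"hand":0},
    {"translation":[0,0,0],"twist":0,"hand":0},
    {"translation":[0,0,0],"twist":0,"hand":0},
    {"translation":[0,0,0],"twist":0,"hand":0}
  ]
}}

```text
time: 7.1
tool_pos: [0.495, 0.1644, 0.1348]
tool_rot: [0.0, 0.715, 0.699, 0.0]
contact_force: [-0.5, 0.5, 3.2]
gripper_width: 0.237
grasp_force: 58.8
```

{"name": "apply_moves", "arguments": {
  "targets": [
    {"translation":[0,0,-0.1],"twist":0,"hand":0},
    {"translation":[0,0,-0.2],"twist":0,"hand":0},
    {"translation":[0,0,-0.25],"twist":0,"hand":0},
    {"translation":[0,0,-0.25],"twist":0,"hand":0},
    {"translation":[0,0,-0.2],"twist":0,"hand":0},
    {"translation":[0,0,0],"twist":0,"hand":0},
    {"translation":[0,0,0],"twist":0,"hand":0},
    {"translation":[0,0,0],"twist":0,"hand":0}
  ]
}}

```text
time: 7.9
tool_pos: [0.4937, 0.1642, 0.2324]
tool_rot: [-0.001, 0.715, 0.699, -0.001]
contact_force: [0.4, 0.9, -1.0]
gripper_width: 0.242
grasp_force: 59.4
```

```bash
python3 - <<'E'
from h import *
st()
f=snap('wrist','w4');cv2.imwrite('pics/w4c.png',cv2.resize(f[130:330,190:450,::-1],None,fx=3,fy=3,interpolation=cv2.INTER_CUBIC))
for q in ('pin_knob','pin_tip'):
    print(q,[(np.round(d['point'],4).tolist(),round(d['score'],2)) for d in recognise('wrist',q)][:3])
E
```

```text
t 7.9 p [0.4937 0.1642 0.2324] x [ 0.023  1.    -0.001] y [ 1.    -0.023 -0.003] z [-0.003 -0.001 -1.   ] F [ 0.4  0.9 -1. ] w 0.242 g 59.4 j [ 0.18 -0.19  1.87 -0.    1.46  0.2 ]
pin_knob [([0.4914, 0.1678, 0.2334], 0.83)]
pin_tip [([0.4926, 0.1655, 0.235], 0.56), ([0.6397, 0.0354, 0.0404], 0.43)]
```

View pics/w4c.png

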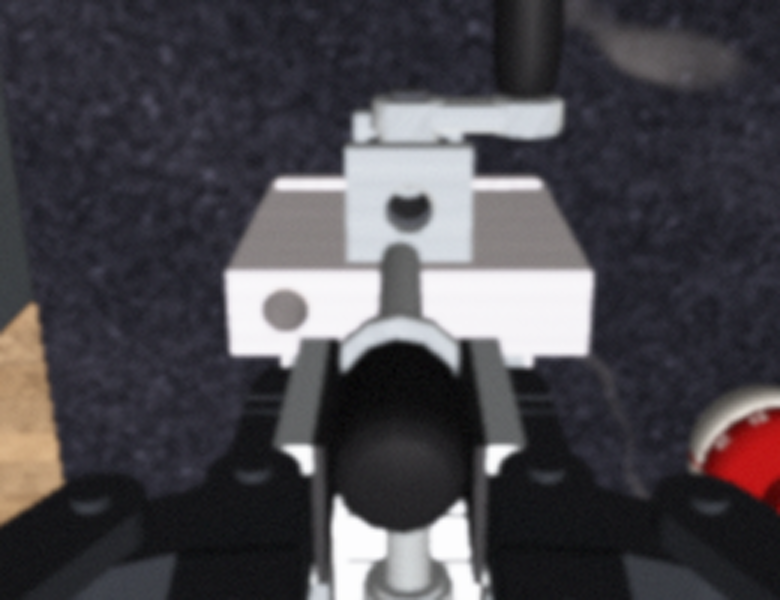

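The pin is drawn and held, with its tip at crop (402,248). The rest hole is at (285,310) and the lug hole at (408,207).

```bash
python3 - <<'E'
from h import *
st()
g=lambda u,v,z:ray('wrist',190+u/3,130+v/3,z)
p,r=rot()
t=g(402,246,.137);print('tip',t,'rel tool mm',r.T@(t-p)*1000)
k=g(400,480,.1425+.098);print('knobtop',k,'rel',r.T@(k-p)*1000)
for n,u,v,z in(('lug',408,207,.104),('rest',285,310,.112),('TL',226,268,.112),('TR',592,268,.112),('BL',232,355,.112),('BR',588,352,.112)): 
    w=g(u,v,z);print(n,np.round(w[:2],4),'press',np.round([(w[:2]-O)@EX,(w[:2]-O)@EY],4))
E
```

```text
t 8.05 p [0.4939 0.1642 0.2326] x [ 0.023  1.    -0.001] y [ 1.    -0.023 -0.003] z [-0.003 -0.001 -1.   ] F [ 0.1 -0.1 -0.2] w 0.241 g 59.4 j [ 0.18 -0.19  1.87  0.    1.46  0.2 ]
tip [0.49494404 0.16361698 0.137     ] rel tool mm [-0.54228767  1.31508456 95.63898792]
knobtop [0.49463683 0.16486391 0.2405    ] rel [ 0.63864354  0.69147077 -7.86036339]
lug [0.4967 0.1637] press [0.0012 0.1405]
rest [0.4606 0.1359] press [-0.0342  0.1118]
TL [0.4446 0.1492] press [-0.0505  0.1247]
TR [0.5485 0.1469] press [0.0534 0.1249]
BL [0.4442 0.122 ] press [-0.0502  0.0975]
BR [0.5484 0.1207] press [0.0539 0.0987]
```

{"name": "apply_moves", "arguments": {
  "targets": [
    {"translation":[-0.1,-0.12,0],"twist":0,"hand":0},
    {"translation":[-0.1,-0.117,0],"twist":0,"hand":0},
    {"translation":[-0.085,-0.1,0],"twist":0,"hand":0},
    {"translation":[0,0,0.1],"twist":0,"hand":0},
    {"translation":[0,0,0],"twist":0,"hand":0},
    {"translation":[0,0,0],"twist":0,"hand":0},
    {"translation":[0,0,0],"twist":0,"hand":0}
  ]
}}

```text
time: 8.75
tool_pos: [0.4606, 0.1369, 0.2241]
tool_rot: [-0.0, 0.715, 0.699, -0.0]
contact_force: [0.3, 0.5, -1.3]
gripper_width: 0.233
grasp_force: 59.4
```

```bash
sed -i 's/^O=.*/O=np.array([.4932,.0233]);YAW=-.024/' h.py
python3 - <<'E'
from h import *
st()
p,r=rot();print('tip est',p+r@np.array([-.0005,.0013,.0956]),'want .4606 .1359')
E
```

```text
t 8.75 p [0.4606 0.1369 0.2241] x [0.023 1.    0.   ] y [ 1.    -0.023 -0.   ] z [-0.  0. -1.] F [ 0.3  0.5 -1.3] w 0.233 g 59.4 j [ 0.13 -0.29  1.97  0.    1.46  0.16]
tip est [0.46183423 0.13638175 0.128508  ] want .4606 .1359
```

{"name": "apply_moves", "arguments": {
  "targets": [
    {"translation":[-0.005,-0.01,0],"twist":0,"hand":0},
    {"translation":[0,0,0.08],"twist":0,"hand":0},
    {"translation":[0,0,0.08],"twist":0,"hand":0},
    {"translation":[0,0,0.08],"twist":0,"hand":0},
    {"translation":[0,0,0.08],"twist":0,"hand":0},
    {"translation":[0,0,0.08],"twist":0,"hand":0},
    {"translation":[0,0,0],"twist":0,"hand":0},
    {"translation":[0,0,0],"twist":0,"hand":0}
  ]
}}

```text
time: 9.55
tool_pos: [0.4592, 0.1362, 0.184]
tool_rot: [-0.0, 0.715, 0.699, -0.0]
contact_force: [0.5, 0.8, -1.0]
gripper_width: 0.238
grasp_force: 59.4
```

Entered cleanly (no force). Down the rest of the way.

{"name": "apply_moves", "arguments": {
  "targets": [
    {"translation":[0,0,0.1],"twist":0,"hand":0},
    {"translation":[0,0,0.1],"twist":0,"hand":0},
    {"translation":[0,0,0.1],"twist":0,"hand":0},
    {"translation":[0,0,0.08],"twist":0,"hand":0},
    {"translation":[0,0,0.015],"twist":0,"hand":0},
    {"translation":[0,0,0],"twist":0,"hand":0},
    {"translation":[0,0,0],"twist":0,"hand":0}
  ]
}}

```text
time: 10.25
tool_pos: [0.4596, 0.1362, 0.1452]
tool_rot: [0.0, 0.715, 0.699, 0.0]
contact_force: [-0.4, 0.6, -0.3]
gripper_width: 0.238
grasp_force: 59.4
```

{"name": "apply_moves", "arguments": {
  "targets": [
    {"translation":[0,0,0],"twist":0,"hand":1},
    {"translation":[0,0,0],"twist":0,"hand":1},
    {"translation":[0,0,0],"twist":0,"hand":1},
    {"translation":[0,0,0],"twist":0,"hand":1},
    {"translation":[0,0,-0.3],"twist":0,"hand":1},
    {"translation":[0,0,-0.4],"twist":0,"hand":1},
    {"translation":[0,0,-0.2],"twist":0,"hand":1},
    {"translation":[0,0,0],"twist":0,"hand":1}
  ]
}}

```text
time: 11.05
tool_pos: [0.4614, 0.1365, 0.2393]
tool_rot: [0.002, 0.715, 0.699, 0.003]
contact_force: [-0.2, -0.3, -0.6]
gripper_width: 0.999
grasp_force: 0.0
```

{"name": "apply_moves", "arguments": {
  "targets": [
    {"translation":[0.36,0.24,0],"twist":0,"hand":1},
    {"translation":[0.36,0.24,0],"twist":0,"hand":1},
    {"translation":[0.36,0.23,0],"twist":0,"hand":1},
    {"translation":[0,0,0],"twist":0,"hand":1},
    {"translation":[0,0,0],"twist":0,"hand":1},
    {"translation":[0,0,0],"twist":0,"hand":1}
  ]
}}

```text
time: 11.65
tool_pos: [0.532, 0.2418, 0.2337]
tool_rot: [-0.0, 0.715, 0.699, -0.001]
contact_force: [-0.5, 0.3, 0.3]
gripper_width: 1.0
grasp_force: 0.0
```

```bash
python3 - <<'E'
from h import *
st()
snap('wrist','w5')
for q in ('pin_knob','crank_handle'):
    print(q,[(np.round(d['point'],4).tolist(),round(d['score'],2)) for d in recognise('wrist',q)][:3])
for d in regions_of('wrist','crank_handle')[:1]:
    m=d['pixels'];c=max(cv2.findContours(m.astype('uint8'),0,2)[0],key=cv2.contourArea);R_=cv2.minAreaRect(c);print(R_,ray('wrist',*R_[0],.08))
to(W(.036,.2205),.079)
E
```

```text
t 11.65 p [0.532  0.2418 0.2337] x [ 0.023  1.    -0.001] y [ 1.    -0.023 -0.002] z [-0.002 -0.001 -1.   ] F [-0.5  0.3  0.3] w 1.0 g 0.0 j [ 0.3  -0.03  1.73 -0.    1.44  0.32]
pin_knob [([0.4615, 0.1419, 0.1372], 0.6)]
crank_handle [([0.5289, 0.2249, 0.087], 0.67), ([0.5063, 0.1483, 0.0861], 0.27)]
((323.9999694824219, 206.49996948242188), (70.99998474121094, 23.999996185302734), 90.0) [0.53366917 0.22570405 0.08      ]
target [0.5345 0.2429 0.079 ] tool units [0.011 0.019 1.561] yaw err twist 0.0
```

View pics/w5.png

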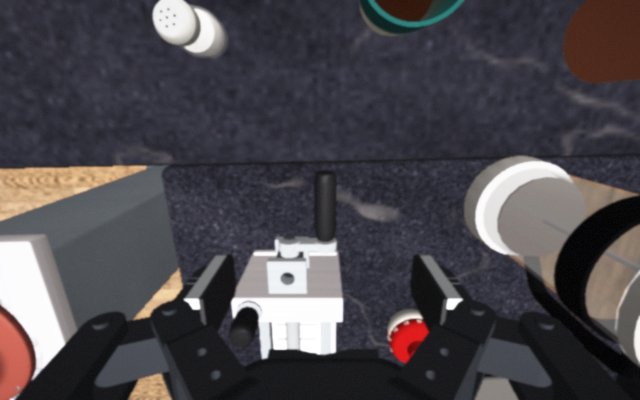

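The pin stands parked (knob at (243,325)) and the handle is at (324,206). I'll lower onto the handle and grip it.

{"name": "apply_moves", "arguments": {
  "targets": [
    {"translation":[0.01,0.018,0.4],"twist":0,"hand":1},
    {"translation":[0,0,0.4],"twist":0,"hand":1},
    {"translation":[0,0,0.4],"twist":0,"hand":1},
    {"translation":[0,0,0.26],"twist":0,"hand":1},
    {"translation":[0,0,0.1],"twist":0,"hand":1},
    {"translation":[0,0,0],"twist":0,"hand":1},
    {"translation":[0,0,0],"twist":0,"hand":1},
    {"translation":[0,0,0],"twist":0,"hand":0}
  ]
}}

```text
time: 12.65
tool_pos: [0.5362, 0.2439, 0.0814]
tool_rot: [0.001, 0.715, 0.699, 0.002]
contact_force: [0.7, 0.3, 0.5]
gripper_width: 0.86
grasp_force: 0.0
```

{"name": "apply_moves", "arguments": {
  "targets": [
    {"translation":[0,0,0],"twist":0,"hand":0},
    {"translation":[0,0,0],"twist":0,"hand":0},
    {"translation":[0,0,0],"twist":0,"hand":0},
    {"translation":[0,0,0],"twist":0,"hand":0},
    {"translation":[0,0,0],"twist":0,"hand":0},
    {"translation":[0,0,0],"twist":0,"hand":0}
  ]
}}

```text
time: 13.25
tool_pos: [0.5341, 0.2436, 0.0788]
tool_rot: [-0.0, 0.715, 0.699, -0.0]
contact_force: [-3.5, -0.1, 2.7]
gripper_width: 0.224
grasp_force: 58.4
```

```bash
python3 - <<'E'
from h import *
st();to(W(.036,.2205),.079)
for N in (8,12):
  a=2*np.pi/N; prev=np.array([1,0.])
  print(N,[np.round([0.36*(np.cos(-(i+1)*a)-np.cos(-i*a)), -0.36*(np.sin(-(i+1)*a)-np.sin(-i*a))],3).tolist() for i in range(N)])
E
```

```text
t 13.25 p [0.5341 0.2436 0.0788] x [0.023 1.    0.   ] y [ 1.    -0.023 -0.001] z [-0.001  0.    -1.   ] F [-3.5 -0.1  2.7] w 0.224 g 58.4 j [0.3  0.13 1.83 0.   1.17 0.32]
target [0.5345 0.2429 0.079 ] tool units [-0.008  0.004 -0.002] yaw err twist 0.01
8 [[-0.105, 0.255], [-0.255, 0.105], [-0.255, -0.105], [-0.105, -0.255], [0.105, -0.255], [0.255, -0.105], [0.255, 0.105], [0.105, 0.255]]
12 [[-0.048, 0.18], [-0.132, 0.132], [-0.18, 0.048], [-0.18, -0.048], [-0.132, -0.132], [-0.048, -0.18], [0.048, -0.18], [0.132, -0.132], [0.18, -0.048], [0.18, 0.048], [0.132, 0.132], [0.048, 0.18]]
```

{"name": "apply_moves", "arguments": {
  "targets": [
    {"translation":[0,-0.048,0.18],"twist":0,"hand":0},
    {"translation":[0,-0.132,0.132],"twist":0,"hand":0},
    {"translation":[0,-0.18,0.048],"twist":0,"hand":0},
    {"translation":[0,-0.18,-0.048],"twist":0,"hand":0},
    {"translation":[0,-0.132,-0.132],"twist":0,"hand":0},
    {"translation":[0,-0.048,-0.18],"twist":0,"hand":0},
    {"translation":[0,0.048,-0.18],"twist":0,"hand":0},
    {"translation":[0,0.132,-0.132],"twist":0,"hand":0}
  ]
}}

```text
time: 14.05
tool_pos: [0.4785, 0.2449, 0.1098]
tool_rot: [-0.001, 0.715, 0.699, -0.002]
contact_force: [-2.6, -0.1, -2.4]
gripper_width: 0.223
grasp_force: 59.2
```

```bash
python3 - <<'E'
from h import *
st();a=np.radians(-240);to(W(.036*np.cos(a),.2205),.079+.036*np.sin(a))
E
```

```text
t 14.05 p [0.4785 0.2449 0.1098] x [ 0.022  1.    -0.   ] y [ 1.    -0.022 -0.004] z [-0.004 -0.    -1.   ] F [-2.6 -0.1 -2.4] w 0.223 g 59.2 j [ 0.33 -0.02  1.94  0.    1.23  0.36]
target [0.4805 0.2442 0.1102] tool units [-0.007  0.02  -0.004] yaw err twist 0.02
```

{"name": "apply_moves", "arguments": {
  "targets": [
    {"translation":[0,0.18,-0.048],"twist":0,"hand":0},
    {"translation":[0,0.18,0.048],"twist":0,"hand":0},
    {"translation":[0,0.132,0.132],"twist":0,"hand":0},
    {"translation":[0,0.048,0.18],"twist":0,"hand":0},
    {"translation":[0,-0.048,0.18],"twist":0,"hand":0},
    {"translation":[0,-0.132,0.132],"twist":0,"hand":0},
    {"translation":[0,-0.18,0.048],"twist":0,"hand":0},
    {"translation":[0,-0.18,-0.048],"twist":0,"hand":0}
  ]
}}

```text
time: 14.85
tool_pos: [0.4812, 0.2448, 0.0471]
tool_rot: [0.001, 0.715, 0.699, 0.001]
contact_force: [5.0, 0.1, 1.9]
gripper_width: 0.225
grasp_force: 60.1
```

{"name": "apply_moves", "arguments": {
  "targets": [
    {"translation":[0,-0.132,-0.132],"twist":0,"hand":0},
    {"translation":[0,-0.048,-0.18],"twist":0,"hand":0},
    {"translation":[0,0.048,-0.18],"twist":0,"hand":0},
    {"translation":[0,0.132,-0.132],"twist":0,"hand":0},
    {"translation":[0,0.18,-0.048],"twist":0,"hand":0},
    {"translation":[0,0.18,0.048],"twist":0,"hand":0},
    {"translation":[0,0.132,0.132],"twist":0,"hand":0},
    {"translation":[0,0.048,0.18],"twist":0,"hand":0}
  ]
}}

```text
time: 15.65
tool_pos: [0.5346, 0.2435, 0.0785]
tool_rot: [-0.001, 0.715, 0.699, -0.001]
contact_force: [-10.8, 0.7, 3.3]
gripper_width: 0.227
grasp_force: 60.5
```

{"name": "apply_moves", "arguments": {
  "targets": [
    {"translation":[0,-0.048,0.18],"twist":0,"hand":0},
    {"translation":[0,-0.132,0.132],"twist":0,"hand":0},
    {"translation":[0,-0.18,0.048],"twist":0,"hand":0},
    {"translation":[0,-0.18,-0.048],"twist":0,"hand":0},
    {"translation":[0,-0.132,-0.132],"twist":0,"hand":0},
    {"translation":[0,-0.048,-0.18],"twist":0,"hand":0},
    {"translation":[0,0.048,-0.18],"twist":0,"hand":0},
    {"translation":[0,0.132,-0.132],"twist":0,"hand":0}
  ]
}}

```text
time: 16.45
tool_pos: [0.4785, 0.2449, 0.1098]
tool_rot: [-0.001, 0.715, 0.699, -0.002]
contact_force: [-3.4, -0.3, -2.2]
gripper_width: 0.222
grasp_force: 59.7
```

{"name": "apply_moves", "arguments": {
  "targets": [
    {"translation":[0,0.18,-0.048],"twist":0,"hand":0},
    {"translation":[0,0.18,0.048],"twist":0,"hand":0},
    {"translation":[0,0.132,0.132],"twist":0,"hand":0},
    {"translation":[0,0.048,0.18],"twist":0,"hand":0},
    {"translation":[0,0,0],"twist":0,"hand":0},
    {"translation":[0,0,0],"twist":0,"hand":0},
    {"translation":[0,0,0],"twist":0,"hand":0}
  ]
}}

```text
time: 17.15
tool_pos: [0.534, 0.2436, 0.0785]
tool_rot: [-0.0, 0.715, 0.699, -0.0]
contact_force: [-2.7, 1.4, -4.0]
gripper_width: 0.222
grasp_force: 59.8
```

```bash
python3 - <<'E'
from h import *
st();to(W(.036,.2205),.079)
grab_frame('top')
for c in('top','scene'):
  grab_frame(c)
  for q in ('plate_face','mould0_center','mould0_follower','pin_knob'):
    print(c,q,[(np.round(d['point'],3).tolist(),round(d['score'],2)) for d in recognise(c,q)][:4])
E
```

```text
t 17.15 p [0.534  0.2436 0.0785] x [ 0.023  1.    -0.   ] y [ 1.    -0.023 -0.001] z [-0.001  0.    -1.   ] F [-2.7  1.4 -4. ] w 0.222 g 59.8 j [0.3  0.13 1.83 0.   1.17 0.32]
target [0.5345 0.2429 0.079 ] tool units [-0.007  0.005 -0.005] yaw err twist 0.01
top plate_face [([0.491, -0.074, 0.095], 0.72)]
top mould0_center [([0.44, -0.419, 0.068], 0.79)]
top mould0_follower [([0.439, -0.415, 0.07], 0.75)]
top pin_knob [([0.459, 0.131, 0.145], 0.62)]
scene plate_face [([0.471, -0.075, 0.082], 0.54)]
scene mould0_center [([0.419, -0.409, 0.049], 0.56)]
scene mould0_follower [([0.423, -0.413, 0.051], 0.86)]
scene pin_knob [([0.422, -0.413, 0.052], 0.47)]
```

{"name": "apply_moves", "arguments": {
  "targets": [
    {"translation":[0,0,0],"twist":0,"hand":1},
    {"translation":[0,0,0],"twist":0,"hand":1},
    {"translation":[0,0,0],"twist":0,"hand":1},
    {"translation":[0,0,-0.2],"twist":0,"hand":1},
    {"translation":[0,0,-0.4],"twist":0,"hand":1},
    {"translation":[0,0,-0.45],"twist":0,"hand":1},
    {"translation":[0,0,-0.45],"twist":0,"hand":1},
    {"translation":[0,0,-0.45],"twist":0,"hand":1}
  ]
}}

```text
time: 18.5
tool_pos: [0.5349, 0.2431, 0.2764]
tool_rot: [0.001, 0.715, 0.699, 0.001]
contact_force: [1.0, -0.2, -0.2]
gripper_width: 1.002
grasp_force: 0.0
```

{"name": "apply_moves", "arguments": {
  "targets": [
    {"translation":[-0.45,-0.03,-0.1],"twist":0,"hand":1},
    {"translation":[-0.45,-0.03,-0.1],"twist":0,"hand":1},
    {"translation":[-0.45,-0.03,-0.1],"twist":0,"hand":1},
    {"translation":[-0.45,-0.03,0],"twist":0,"hand":1},
    {"translation":[-0.45,-0.03,0],"twist":0,"hand":1},
    {"translation":[-0.45,-0.03,0],"twist":0,"hand":1},
    {"translation":[-0.45,-0.03,0],"twist":0,"hand":1},
    {"translation":[-0.45,-0.03,0],"twist":0,"hand":1}
  ]
}}

```text
time: 19.3
tool_pos: [0.5021, -0.1182, 0.3048]
tool_rot: [0.001, 0.715, 0.699, 0.0]
contact_force: [1.0, 0.2, -0.6]
gripper_width: 0.998
grasp_force: 0.0
```

{"name": "apply_moves", "arguments": {
  "targets": [
    {"translation":[-0.45,-0.04,0],"twist":0,"hand":1},
    {"translation":[-0.45,-0.04,0],"twist":0,"hand":1},
    {"translation":[-0.45,-0.04,0],"twist":0,"hand":1},
    {"translation":[-0.45,-0.04,0],"twist":0,"hand":1},
    {"translation":[-0.4,0,0],"twist":0,"hand":1},
    {"translation":[0,0,0],"twist":0,"hand":1},
    {"translation":[0,0,0],"twist":0,"hand":1},
    {"translation":[0,0,0],"twist":0,"hand":1}
  ]
}}

```text
time: 20.1
tool_pos: [0.4814, -0.3348, 0.3041]
tool_rot: [0.0, 0.715, 0.699, 0.0]
contact_force: [0.2, 0.9, -0.7]
gripper_width: 0.999
grasp_force: 0.0
```

```bash
python3 - <<'E'
from h import *
st()
f=snap('wrist','w6')
for q in ('mould0_center','mould0_follower'):
    print(q,[(np.round(d['point'],4).tolist(),round(d['score'],2)) for d in recognise('wrist',q)][:5])
k=proj('wrist',[.44,-.415,.07]);print(k)
cv2.imwrite('pics/w6c.png',cv2.resize(f[80:280,240:500,::-1],None,fx=3,fy=3,interpolation=cv2.INTER_CUBIC))
E
```

```text
t 20.1 p [ 0.4814 -0.3348  0.3041] x [ 0.022  1.    -0.   ] y [ 1.    -0.022  0.   ] z [ 0. -0. -1.] F [ 0.2  0.9 -0.7] w 0.999 g 0.0 j [-0.73 -0.06  1.65  0.    1.56 -0.71]
mould0_center []
mould0_follower [([0.4446, -0.4096, 0.0697], 0.91)]
[291.18472765 235.497106  ]
```

View pics/w6c.png

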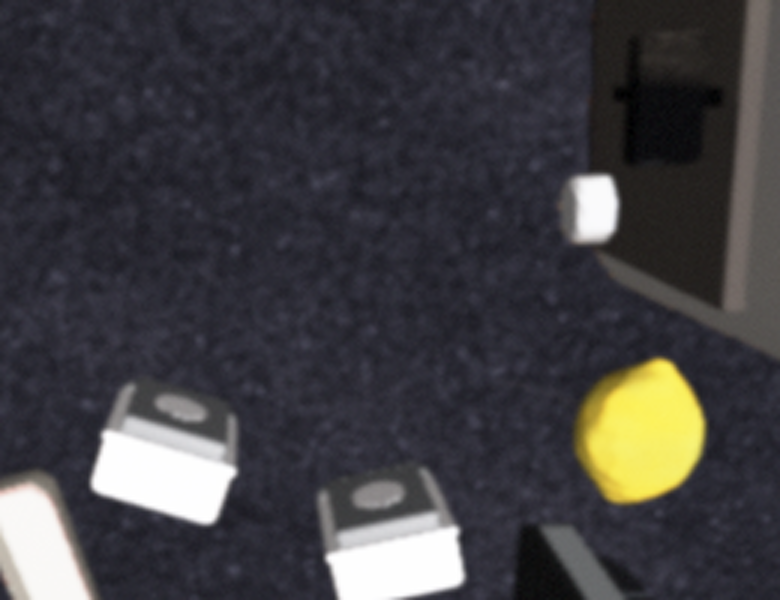

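Both moulds have their grey followers facing up the image (+y). Mould A's top corners are around crop (93–236, 430–524) and mould B's around (329–464, 528–602).

```bash
cat >> h.py <<'E'
def mould(pts,ox,oy,s):
    # top white face corners: front-left, front-right, back-left, back-right (front=follower side)
    P=np.array([ray('wrist',ox+u/s,oy+v/s,.07)[:2] for u,v in pts])
    w=(P[1]-P[0])+(P[3]-P[2]);w/=np.linalg.norm(w);n=np.array([-w[1],w[0]])
    c=P.mean(0)+n*.004   # white part 30 thick, follower 8 more on +n
    print('mould c',np.round(c,4),'yaw',round(np.arctan2(w[1],w[0]),3),'w',np.round([np.linalg.norm(P[1]-P[0]),np.linalg.norm(P[3]-P[2])],4),'thick',np.round([(P[0]-P[2])@n,(P[1]-P[3])@n],4)); return c
E
python3 - <<'E'
from h import *
mould([(104,430),(236,470),(93,487),(213,524)],240,80,3)
mould([(329,550),(458,528),(340,602),(464,585)],240,80,3)
E
```

```text
mould c [ 0.4446 -0.4167] yaw -0.346 w [0.0582 0.0541] thick [0.0267 0.0274]
mould c [ 0.5443 -0.4612] yaw 0.152 w [0.0568 0.0554] thick [0.0266 0.0285]
```

{"name": "apply_moves", "arguments": {
  "targets": [
    {"translation":[0,0,0],"twist":1,"hand":1},
    {"translation":[0,0,0],"twist":1,"hand":1},
    {"translation":[0,0,0],"twist":1,"hand":1},
    {"translation":[0,0,0],"twist":0.24,"hand":1},
    {"translation":[-0.46,-0.034,0.1],"twist":0,"hand":1},
    {"translation":[-0.46,-0.034,0.1],"twist":0,"hand":1},
    {"translation":[0,0,0.4],"twist":0,"hand":1},
    {"translation":[0,0,0.4],"twist":0,"hand":1}
  ]
}}

```text
time: 21.05
tool_pos: [0.4437, -0.4211, 0.2044]
tool_rot: [0.002, 0.819, 0.574, 0.0]
contact_force: [0.8, -0.4, -0.5]
gripper_width: 0.996
grasp_force: 0.0
```

{"name": "apply_moves", "arguments": {
  "targets": [
    {"translation":[0,0,0.4],"twist":0,"hand":1},
    {"translation":[0,0,0],"twist":0,"hand":1},
    {"translation":[0,0,0],"twist":0,"hand":1},
    {"translation":[0,0,0],"twist":0,"hand":1}
  ]
}}

```text
time: 21.45
tool_pos: [0.4449, -0.4207, 0.1672]
tool_rot: [0.002, 0.818, 0.575, 0.0]
contact_force: [-0.1, -0.8, 0.4]
gripper_width: 1.005
grasp_force: 0.0
```

```bash
python3 - <<'E'
from h import *
st()
f=snap('wrist','w7')
p,r=rot();n=r[:2,0]
d=np.array([.4446,-.4167,.058])-p-r[:,0]*.003;print('tool units',np.round(r.T@d*10,3))
cv2.imwrite('pics/w7c.png',cv2.resize(f[100:400,160:480,::-1],None,fx=2,fy=2,interpolation=cv2.INTER_CUBIC))
E
```

```text
t 21.45 p [ 0.4449 -0.4207  0.1672] x [ 0.339  0.941 -0.003] y [ 0.941 -0.339  0.004] z [ 0.003 -0.004 -1.   ] F [-0.1 -0.8  0.4] w 1.005 g 0.0 j [-0.88  0.09  1.72 -0.    1.33 -0.53]
tool units [ 0.011 -0.024  1.095]
```

View pics/w7c.png

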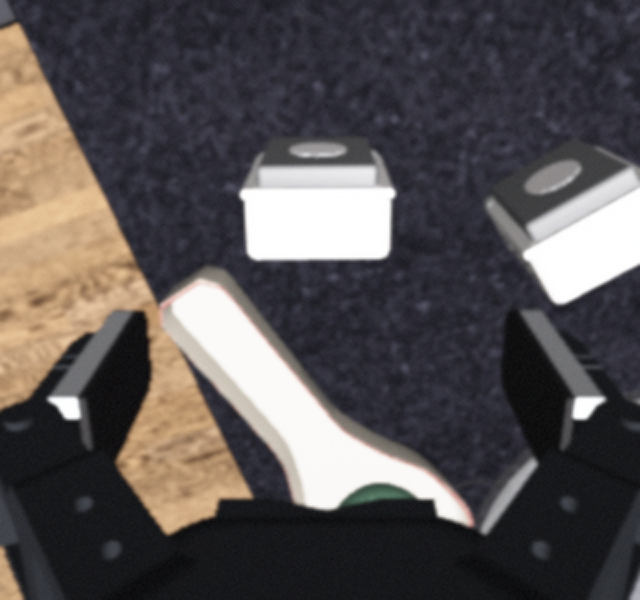

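```bash
python3 - <<'E'
from h import *
c=mould([(243,191),(392,191),(247,259),(390,259)],160,100,2)
p,r=rot();d=np.array([*c,.058])-p-r[:,0]*.003;print('tool units',np.round(r.T@d*10,3))
mould([(524,258),(665,190),(561,304),(690,238)],160,100,2)
E
```

```text
mould c [ 0.4438 -0.4184] yaw -0.348 w [0.056  0.0557] thick [0.0276 0.0276]
tool units [-0.007 -0.025  1.095]
mould c [ 0.5446 -0.4655] yaw 0.175 w [0.0574 0.0544] thick [0.0256 0.0232]
```

{"name": "apply_moves", "arguments": {
  "targets": [
    {"translation":[0,-0.022,0.3],"twist":0,"hand":1},
    {"translation":[0,0,0.4],"twist":0,"hand":1},
    {"translation":[0,0,0.3],"twist":0,"hand":1},
    {"translation":[0,0,0.09],"twist":0,"hand":1},
    {"translation":[0,0,0],"twist":0,"hand":1},
    {"translation":[0,0,0],"twist":0,"hand":1},
    {"translation":[0,0,0],"twist":0,"hand":0},
    {"translation":[0,0,0],"twist":0,"hand":0}
  ]
}}

```text
time: 22.3
tool_pos: [0.4425, -0.42, 0.057]
tool_rot: [0.002, 0.819, 0.574, 0.0]
contact_force: [-0.9, -0.4, -0.5]
gripper_width: 0.691
grasp_force: 0.0
```

{"name": "apply_moves", "arguments": {
  "targets": [
    {"translation":[0,0,0],"twist":0,"hand":0},
    {"translation":[0,0,0],"twist":0,"hand":0},
    {"translation":[0,0,0],"twist":0,"hand":0},
    {"translation":[0,0,0],"twist":0,"hand":0}
  ]
}}

```text
time: 22.7
tool_pos: [0.4425, -0.4201, 0.0571]
tool_rot: [0.002, 0.819, 0.574, 0.0]
contact_force: [-1.1, 0.3, 6.4]
gripper_width: 0.649
grasp_force: 65.2
```

{"name": "apply_moves", "arguments": {
  "targets": [
    {"translation":[0,0,-0.2],"twist":0,"hand":0},
    {"translation":[0,0,-0.35],"twist":-0.5,"hand":0},
    {"translation":[0,0,-0.35],"twist":-0.7,"hand":0},
    {"translation":[0,0,-0.35],"twist":-0.7,"hand":0},
    {"translation":[0,0,-0.25],"twist":-0.7,"hand":0},
    {"translation":[0,0,0],"twist":-0.62,"hand":0},
    {"translation":[0.25,0.04,0],"twist":0,"hand":0},
    {"translation":[0.4,0.06,0],"twist":0,"hand":0}
  ]
}}

```text
time: 23.5
tool_pos: [0.4526, -0.3547, 0.2046]
tool_rot: [-0.0, 0.717, 0.697, -0.0]
contact_force: [0.7, 0.4, -2.8]
gripper_width: 0.645
grasp_force: 64.6
```

{"name": "apply_moves", "arguments": {
  "targets": [
    {"translation":[0.4,0.06,0],"twist":0,"hand":0},
    {"translation":[0.4,0.06,0],"twist":0,"hand":0},
    {"translation":[0.4,0.06,0],"twist":0,"hand":0},
    {"translation":[0.4,0.07,0],"twist":0,"hand":0},
    {"translation":[0.24,0.05,0],"twist":0,"hand":0},
    {"translation":[0,0,0],"twist":0,"hand":0},
    {"translation":[0,0,0],"twist":0,"hand":0},
    {"translation":[0,0,0],"twist":0,"hand":0}
  ]
}}

```text
time: 24.3
tool_pos: [0.4874, -0.1715, 0.2045]
tool_rot: [-0.0, 0.716, 0.698, -0.0]
contact_force: [-0.1, 0.2, -2.7]
gripper_width: 0.648
grasp_force: 64.5
```

```bash
python3 - <<'E'
from h import *
st();to(W(0,-.195),.098)
f=snap('wrist','w8')
cv2.imwrite('pics/w8c.png',cv2.resize(f[60:360,140:500,::-1],None,fx=2,fy=2,interpolation=cv2.INTER_CUBIC))
E
```

```text
t 24.3 p [ 0.4874 -0.1715  0.2045] x [ 0.026  1.    -0.   ] y [ 1.    -0.026 -0.001] z [-0.001 -0.    -1.   ] F [-0.1  0.2 -2.7] w 0.648 g 64.5 j [-0.48 -0.17  1.91 -0.    1.4  -0.46]
target [ 0.4885 -0.1716  0.098 ] tool units [-1.000e-03  1.200e-02  1.065e+00] yaw err twist -0.02
```

View pics/w8c.png

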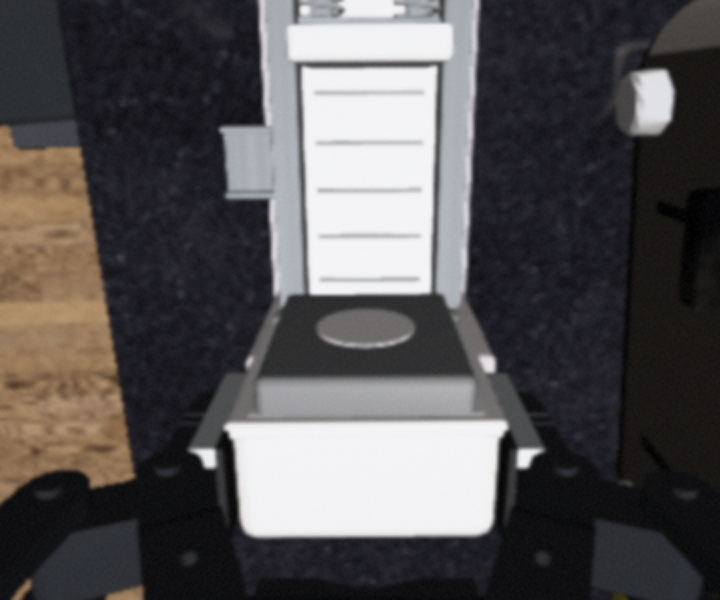

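```bash
python3 - <<'E'
from h import *
g=lambda u,v,z:ray('wrist',140+u/2,60+v/2,z)[:2]
pr=lambda w:np.round([(w-O)@EX,(w-O)@EY],4)
k=.2174
P=np.array([g(u,v,k) for u,v in((230,425),(505,425),(243,533),(492,533))])
d=P[1]-P[0];e=P[3]-P[2];print('mould',[pr(p).tolist() for p in P],'white mid',pr(P.mean(0)),'yaw',np.arctan2(d[1],d[0]),np.arctan2(e[1],e[0]),np.linalg.norm(d))
print('plate',pr(g(288,62,.108)),pr(g(453,60,.108)))
for v in (100,280): print('rail inner',pr(g({100:302,280:308}[v],v,.04)),pr(g({100:438,280:432}[v],v,.04)), 'outer',pr(g({100:267,280:274}[v],v,.055)),pr(g({100:474,280:468}[v],v,.055)))
E
```

```text
mould [[-0.0279, -0.183], [0.0275, -0.1831], [-0.0269, -0.2092], [0.0264, -0.2093]] white mid [-0.0002 -0.1962] yaw -0.02586417455865577 -0.025601946983696475 0.05537928176657193
plate [-0.0267 -0.1094] [ 0.029  -0.1089]
rail inner [-0.0293 -0.1225] [ 0.0321 -0.1226] outer [-0.0428 -0.1223] [ 0.0458 -0.1225]
rail inner [-0.0292 -0.2076] [ 0.0319 -0.2077] outer [-0.0436 -0.2029] [ 0.0471 -0.2031]
```

{"name": "apply_moves", "arguments": {
  "targets": [
    {"translation":[0,0.014,0.2],"twist":0,"hand":0},
    {"translation":[0,0,0.3],"twist":0,"hand":0},
    {"translation":[0,0,0.25],"twist":0,"hand":0},
    {"translation":[0,0,0.1],"twist":0,"hand":0},
    {"translation":[0,0,0.1],"twist":0,"hand":0},
    {"translation":[0,0,0.06],"twist":0,"hand":0},
    {"translation":[0,0,0.04],"twist":0,"hand":0},
    {"translation":[0,0,0],"twist":0,"hand":0}
  ]
}}

```text
time: 25.15
tool_pos: [0.4893, -0.1712, 0.1001]
tool_rot: [0.0, 0.716, 0.698, 0.0]
contact_force: [-0.4, 0.2, -3.1]
gripper_width: 0.645
grasp_force: 64.6
```

{"name": "apply_moves", "arguments": {
  "targets": [
    {"translation":[0,0,0],"twist":0,"hand":0},
    {"translation":[0,0,0.01],"twist":0,"hand":0},
    {"translation":[0,0,0],"twist":0,"hand":0},
    {"translation":[0,0,0],"twist":0,"hand":0}
  ]
}}

```text
time: 25.55
tool_pos: [0.4893, -0.171, 0.0991]
tool_rot: [0.0, 0.716, 0.698, 0.0]
contact_force: [-0.0, -0.3, -2.2]
gripper_width: 0.645
grasp_force: 64.6
```

{"name": "apply_moves", "arguments": {
  "targets": [
    {"translation":[0,0,0.015],"twist":0,"hand":0},
    {"translation":[0,0,0],"twist":0,"hand":0},
    {"translation":[0,0,0],"twist":0,"hand":1},
    {"translation":[0,0,0],"twist":0,"hand":1},
    {"translation":[0,0,0],"twist":0,"hand":1},
    {"translation":[0,0,-0.15],"twist":0,"hand":1},
    {"translation":[0,0,-0.4],"twist":0,"hand":1},
    {"translation":[0,0,-0.45],"twist":0,"hand":1}
  ]
}}

```text
time: 26.35
tool_pos: [0.4882, -0.1705, 0.1979]
tool_rot: [-0.001, 0.716, 0.698, -0.0]
contact_force: [1.3, -0.4, 0.1]
gripper_width: 1.001
grasp_force: 0.0
```

{"name": "apply_moves", "arguments": {
  "targets": [
    {"translation":[-0.42,0.09,0],"twist":-0.3,"hand":1},
    {"translation":[-0.42,0.09,0],"twist":-0.3,"hand":1},
    {"translation":[-0.42,0.11,0],"twist":-0.3,"hand":1},
    {"translation":[-0.42,0.13,0],"twist":-0.3,"hand":1},
    {"translation":[-0.42,0.15,0],"twist":-0.3,"hand":1},
    {"translation":[-0.42,0.16,0],"twist":-0.3,"hand":1},
    {"translation":[-0.3,0.12,0.2],"twist":-0.1,"hand":1},
    {"translation":[0,0,0.1],"twist":0,"hand":1}
  ]
}}

```text
time: 27.15
tool_pos: [0.5916, -0.449, 0.1664]
tool_rot: [0.0, 0.647, 0.762, -0.0]
contact_force: [-1.8, 0.7, -0.8]
gripper_width: 0.998
grasp_force: 0.0
```

{"name": "apply_moves", "arguments": {
  "targets": [
    {"translation":[0,0,0],"twist":0,"hand":1},
    {"translation":[0,0,0],"twist":0,"hand":1},
    {"translation":[0,0,0],"twist":0,"hand":1}
  ]
}}

```text
time: 27.45
tool_pos: [0.5913, -0.4451, 0.1693]
tool_rot: [0.001, 0.646, 0.763, -0.0]
contact_force: [0.3, 0.1, 0.7]
gripper_width: 1.0
grasp_force: 0.0
```

```bash
python3 - <<'E'
from h import *
st()
f=snap('wrist','w9')
print([proj('wrist',[.5446+a,-.4655+b,.07]).round() for a in(-.028,.028) for b in(-.02,.02)])
for q in('mould0_center','mould0_follower'):
  for c in ('wrist',):
    print(q,[(np.round(d['point'],4).tolist(),round(d['score'],2)) for d in recognise(c,q)][:5])
m=(f.min(2)>190).astype('uint8')
n,l,s,ce=cv2.connectedComponentsWithStats(m)
for i in range(1,n):
  if s[i,4]>300:
    cs=max(cv2.findContours((l==i).astype('uint8'),0,2)[0],key=cv2.contourArea)
    r=cv2.minAreaRect(cs);print(s[i],np.round(ce[i]),np.round(cv2.boxPoints(r),1).tolist())
E
```

```text
t 27.45 p [ 0.5913 -0.4451  0.1693] x [-0.165  0.986 -0.002] y [0.986 0.165 0.001] z [ 0.002 -0.001 -1.   ] F [0.3 0.1 0.7] w 1.0 g 0.0 j [-0.75  0.37  1.39  0.    1.38 -0.91]
[array([221., 242.]), array([225., 194.]), array([291., 252.]), array([298., 206.])]
mould0_center []
mould0_follower []
[ 548    0   92   88 6573] [600.  38.] [[548.0, 0.0], [639.0, 0.0], [639.0, 87.0], [548.0, 87.0]]
[387   9  23  40 771] [398.  28.] [[385.5, 47.29999923706055], [388.5, 8.600000381469727], [410.20001220703125, 10.199999809265137], [407.20001220703125, 49.0]]
[  63  153   96  170 4599] [102. 242.] [[51.900001525878906, 157.0], [128.0, 142.6999969482422], [159.10000610351562, 307.8999938964844], [83.0, 322.20001220703125]]
[ 220  198   76   46 2937] [259. 221.] [[219.39999389648438, 200.5], [293.5, 197.0], [295.6000061035156, 240.6999969482422], [221.39999389648438, 244.1999969482422]]
[566 211  74 111 750] [590. 268.] [[559.4000244140625, 312.1000061035156], [580.5, 200.0], [639.5, 211.10000610351562], [618.4000244140625, 323.20001220703125]]
[501 249  25  38 350] [510. 264.] [[492.70001220703125, 277.29998779296875], [513.5999755859375, 245.39999389648438], [526.9000244140625, 254.1999969482422], [506.0, 286.0]]
[523 283  45  29 518] [548. 301.] [[522.5999755859375, 304.8999938964844], [555.7999877929688, 282.3999938964844], [568.0999755859375, 300.6000061035156], [534.9000244140625, 323.1000061035156]]
[ 219  319  108   35 2035] [266. 337.] [[217.1999969482422, 342.29998779296875], [220.8000030517578, 317.29998779296875], [328.79998779296875, 332.70001220703125], [325.20001220703125, 357.70001220703125]]
```

```bash
python3 - <<'E'
from h import *
c=mould([(219.4,200.5),(293.5,197),(221.4,244.2),(295.6,240.7)],0,0,1)
p,r=rot();d=np.array([*c,.167])-p;print('tool units',np.round(r.T@d*10,3))
E
```

```text
mould c [ 0.5424 -0.459 ] yaw 0.215 w [0.0565 0.0592] thick [0.0363 0.0362]
tool units [-0.055 -0.505  0.02 ]
```

{"name": "apply_moves", "arguments": {
  "targets": [
    {"translation":[-0.04,-0.25,0],"twist":0,"hand":1},
    {"translation":[-0.05,-0.24,0],"twist":0,"hand":1},
    {"translation":[0,0,0],"twist":0,"hand":1},
    {"translation":[0,0,0],"twist":0,"hand":1},
    {"translation":[0,0,0],"twist":0,"hand":1}
  ]
}}

```text
time: 28.1
tool_pos: [0.5448, -0.4623, 0.1679]
tool_rot: [0.0, 0.646, 0.763, 0.0]
contact_force: [-0.0, -0.3, 0.8]
gripper_width: 0.998
grasp_force: 0.0
```

```bash
python3 - <<'E'
from h import *
st()
f=snap('wrist','w10')
cv2.imwrite('pics/w10c.png',cv2.resize(f[100:400,160:480,::-1],None,fx=2,fy=2,interpolation=cv2.INTER_CUBIC))
E
```

```text
t 28.1 p [ 0.5448 -0.4623  0.1679] x [-0.165  0.986 -0.001] y [0.986 0.165 0.001] z [ 0.001 -0.    -1.   ] F [-0.  -0.3  0.8] w 0.998 g 0.0 j [-0.81  0.32  1.46  0.    1.36 -0.97]
```

View pics/w10c.png

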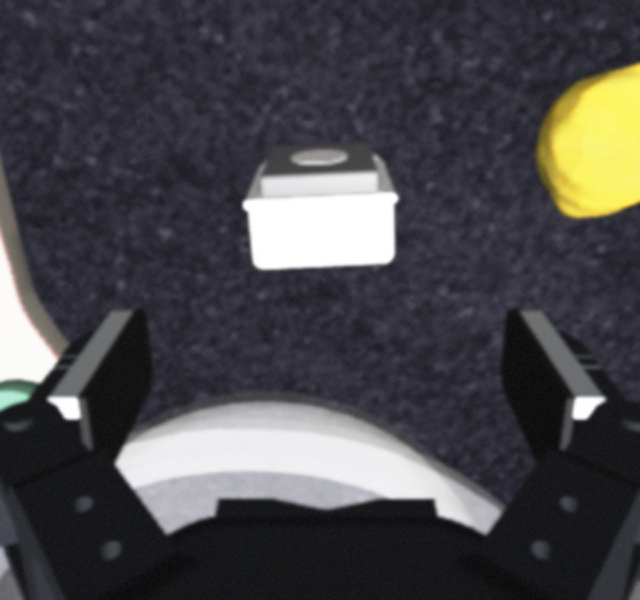

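```bash
python3 - <<'E'
from h import *
c=mould([(246,205),(395,197),(254,270),(393,263)],160,100,2)
p,r=rot();y=np.array([r[0,0],r[1,0]])
d=np.array([*c,.058])-p-r[:,0]*.003;print('tool units',np.round(r.T@d*10,3),'tool yaw',np.arctan2(-r[0,0],r[1,0]))
for z in (.05,.08,.11,.14):
  b=ray('wrist',160+140,100+202,z); print('basin',z,r.T@(b-p))
  l=ray('wrist',160+270,100+72,min(z,.03)); 
print('lemon',r.T@(l-p))
E
```

```text
mould c [ 0.5439 -0.464 ] yaw 0.221 w [0.0564 0.0544] thick [0.0268 0.0269]
tool units [-0.046 -0.013  1.097] tool yaw 0.1658377898926934
basin 0.05 [-0.09639823 -0.02068176  0.11769328]
basin 0.08 [-0.07467866 -0.01801506  0.08768666]
basin 0.11 [-0.05295908 -0.01534835  0.05768004]
basin 0.14 [-0.03123951 -0.01268165  0.02767342]
lemon [0.02124947 0.09344928 0.13771743]
```

{"name": "apply_moves", "arguments": {
  "targets": [
    {"translation":[-0.04,-0.013,0.3],"twist":-0.45,"hand":1},
    {"translation":[0,0,0.4],"twist":0,"hand":1},
    {"translation":[0,0,0.3],"twist":0,"hand":1},
    {"translation":[0,0,0.09],"twist":0,"hand":1},
    {"translation":[0,0,0],"twist":0,"hand":1},
    {"translation":[0,0,0],"twist":0,"hand":1},
    {"translation":[0,0,0],"twist":0,"hand":0},
    {"translation":[0,0,0],"twist":0,"hand":0}
  ]
}}

```text
time: 28.95
tool_pos: [0.5446, -0.4678, 0.0608]
tool_rot: [0.002, 0.629, 0.777, -0.0]
contact_force: [0.3, -0.2, 0.6]
gripper_width: 0.693
grasp_force: 0.0
```

{"name": "apply_moves", "arguments": {
  "targets": [
    {"translation":[0,0,0],"twist":0,"hand":0},
    {"translation":[0,0,0],"twist":0,"hand":0},
    {"translation":[0,0,0],"twist":0,"hand":0},
    {"translation":[0,0,0],"twist":0,"hand":0}
  ]
}}

```text
time: 29.35
tool_pos: [0.5444, -0.4679, 0.0609]
tool_rot: [0.002, 0.629, 0.777, -0.0]
contact_force: [0.2, 1.0, 6.4]
gripper_width: 0.645
grasp_force: 65.2
```

```bash
python3 - <<'E'
from h import *
st();to(W(.0013,-.153),.21)
E
```

```text
t 29.35 p [ 0.5444 -0.4679  0.0609] x [-0.208  0.978 -0.003] y [0.978 0.208 0.002] z [ 0.002 -0.003 -1.   ] F [0.2 1.  6.4] w 0.645 g 65.2 j [-0.81  0.43  1.51 -0.    1.2  -1.02]
target [ 0.4908 -0.1297  0.21  ] tool units [ 3.415  0.184 -1.502] yaw err twist 2.34
```

{"name": "apply_moves", "arguments": {
  "targets": [
    {"translation":[0,0,-0.2],"twist":0,"hand":0},
    {"translation":[0,0,-0.35],"twist":0.4,"hand":0},
    {"translation":[0,0,-0.35],"twist":0.5,"hand":0},
    {"translation":[0,0,-0.35],"twist":0.5,"hand":0},
    {"translation":[0,0,-0.25],"twist":0.5,"hand":0},
    {"translation":[0,0,0],"twist":0.44,"hand":0},
    {"translation":[0.3,-0.06,0],"twist":0,"hand":0},
    {"translation":[0.4,-0.07,0],"twist":0,"hand":0}
  ]
}}

```text
time: 30.15
tool_pos: [0.5315, -0.3967, 0.2088]
tool_rot: [0.0, 0.716, 0.698, -0.0]
contact_force: [0.2, 0.8, -2.6]
gripper_width: 0.646
grasp_force: 64.6
```

{"name": "apply_moves", "arguments": {
  "targets": [
    {"translation":[0.45,-0.08,0],"twist":0,"hand":0},
    {"translation":[0.45,-0.08,0],"twist":0,"hand":0},
    {"translation":[0.45,-0.08,0],"twist":0,"hand":0},
    {"translation":[0.45,-0.08,0],"twist":0,"hand":0},
    {"translation":[0.45,-0.08,0],"twist":0,"hand":0},
    {"translation":[0.35,-0.08,0],"twist":0,"hand":0},
    {"translation":[0.09,-0.01,0],"twist":0,"hand":0},
    {"translation":[0,0,0],"twist":0,"hand":0}
  ]
}}

```text
time: 30.95
tool_pos: [0.4893, -0.1252, 0.2086]
tool_rot: [0.0, 0.715, 0.699, 0.0]
contact_force: [1.1, -0.2, -2.6]
gripper_width: 0.647
grasp_force: 64.6
```

{"name": "apply_moves", "arguments": {
  "targets": [
    {"translation":[0,0,0],"twist":0,"hand":0},
    {"translation":[0,0,0],"twist":0,"hand":0},
    {"translation":[0,0,0],"twist":0,"hand":0}
  ]
}}

```text
time: 31.25
tool_pos: [0.4898, -0.1275, 0.2083]
tool_rot: [-0.0, 0.716, 0.698, -0.0]
contact_force: [-0.5, -0.8, -2.6]
gripper_width: 0.647
grasp_force: 64.6
```

```bash
python3 - <<'E'
from h import *
st();to(W(.0013,-.151),.101)
f=snap('wrist','w11')
p,r=rot();k=.07+p[2]-.0609
m=(f.min(2)>190).astype('uint8')
n,l,s,ce=cv2.connectedComponentsWithStats(m)
for i in range(1,n):
  if s[i,4]>300:
    cs=max(cv2.findContours((l==i).astype('uint8'),0,2)[0],key=cv2.contourArea)
    b=cv2.approxPolyDP(cs,6,True)[:,0];print(s[i],np.round(ce[i]),b.tolist() if len(b)<9 else '')
for n,x,y,z in(('w',-.028,-.162,k),('w',.028,-.162,k),('floorgapplate',0,-.109,.108)): print(n,proj('wrist',[*W(x,y),z]).round(1))
E
```

```text
t 31.25 p [ 0.4898 -0.1275  0.2083] x [ 0.026  1.    -0.   ] y [ 1.    -0.026 -0.   ] z [-0. -0. -1.] F [-0.5 -0.8 -2.6] w 0.647 g 64.6 j [-0.4  -0.21  1.93 -0.    1.41 -0.38]
target [ 0.4909 -0.1277  0.101 ] tool units [-0.002  0.011  1.073] yaw err twist -0.02
[ 267    0  108  113 4412] [320.  60.] 
[306 104  34  26 692] [322. 116.] [[306, 108], [307, 129], [338, 124], [338, 104]]
[   0  124   29   88 1335] [  9. 181.] [[0, 124], [0, 210], [25, 211]]
[ 285  139   77   62 3978] [323. 168.] [[285, 139], [294, 200], [352, 200], [361, 139]]
[ 575  145   65  232 8902] [614. 272.] 
[449 148  16  25 338] [456. 160.] [[461, 148], [450, 150], [451, 172], [463, 169]]
[ 254  261  138   57 7057] [323. 289.] [[391, 262], [256, 262], [262, 311], [379, 316]]
w [257.5 315.3]
w [385.5 315.2]
floorgapplate [322.  155.3]
```

```bash
python3 - <<'E'
from h import *
p,r=rot();k=.07+p[2]-.0609
pr=lambda w:np.round([(w[:2]-O)@EX,(w[:2]-O)@EY],4)
for u,v in((255,268),(391,268),(262,316),(384,316)): print(pr(ray('wrist',u,v,k)))
f=cv2.imread('pics/w11.png');cv2.imwrite('pics/w11c.png',cv2.resize(f[100:350,200:450],None,fx=2,fy=2))
E
```

```text
[-0.0275 -0.1387]
[ 0.0289 -0.1388]
[-0.026  -0.1624]
[ 0.0274 -0.1624]
```

{"name": "apply_moves", "arguments": {
  "targets": [
    {"translation":[0,0.008,0.2],"twist":0,"hand":0},
    {"translation":[0,0,0.3],"twist":0,"hand":0},
    {"translation":[0,0,0.25],"twist":0,"hand":0},
    {"translation":[0,0,0.1],"twist":0,"hand":0},
    {"translation":[0,0,0.1],"twist":0,"hand":0},
    {"translation":[0,0,0.06],"twist":0,"hand":0},
    {"translation":[0,0,0.04],"twist":0,"hand":0},
    {"translation":[0,0,0],"twist":0,"hand":0}
  ]
}}

```text
time: 32.1
tool_pos: [0.4907, -0.1265, 0.1036]
tool_rot: [0.0, 0.716, 0.699, 0.0]
contact_force: [-0.3, 0.4, -1.9]
gripper_width: 0.647
grasp_force: 64.6
```

{"name": "apply_moves", "arguments": {
  "targets": [
    {"translation":[0,0,0],"twist":0,"hand":0},
    {"translation":[0,0,0.01],"twist":0,"hand":0},
    {"translation":[0,0,0],"twist":0,"hand":0},
    {"translation":[0,0,0],"twist":0,"hand":0}
  ]
}}

```text
time: 32.5
tool_pos: [0.4906, -0.1264, 0.1026]
tool_rot: [0.0, 0.716, 0.699, 0.0]
contact_force: [-0.4, 0.5, -2.5]
gripper_width: 0.647
grasp_force: 64.6
```

{"name": "apply_moves", "arguments": {
  "targets": [
    {"translation":[0,0,0.015],"twist":0,"hand":0},
    {"translation":[0,0,0],"twist":0,"hand":0},
    {"translation":[0,0,0],"twist":0,"hand":1},
    {"translation":[0,0,0],"twist":0,"hand":1},
    {"translation":[0,0,0],"twist":0,"hand":1},
    {"translation":[0,0,-0.15],"twist":0,"hand":1},
    {"translation":[0,0,-0.45],"twist":0,"hand":1},
    {"translation":[0,0,-0.45],"twist":0,"hand":1}
  ]
}}

```text
time: 33.3
tool_pos: [0.4897, -0.1261, 0.207]
tool_rot: [-0.001, 0.716, 0.699, -0.0]
contact_force: [1.6, 0.1, 0.5]
gripper_width: 0.999
grasp_force: 0.0
```

{"name": "apply_moves", "arguments": {
  "targets": [
    {"translation":[0,0,-0.45],"twist":0,"hand":1},
    {"translation":[0,0,0],"twist":0,"hand":1},
    {"translation":[0,0,0],"twist":0,"hand":1},
    {"translation":[0,0,0],"twist":0,"hand":1}
  ]
}}

```text
time: 33.7
tool_pos: [0.4899, -0.1262, 0.2502]
tool_rot: [-0.001, 0.716, 0.699, -0.0]
contact_force: [0.2, -0.2, -1.0]
gripper_width: 1.002
grasp_force: 0.0
```

```bash
python3 - <<'E'
from h import *
st();to([.5341,.2436],.0788)
f=snap('wrist','w12')
c=[proj('wrist',[*W(x,y),.11]) for x in(-.06,.06) for y in(-.23,-.09)];c=np.array(c);print(c.round())
r=cv2.resize(f[180:380,200:450,::-1],None,fx=3,fy=3,interpolation=cv2.INTER_CUBIC)
cv2.imwrite('pics/w12c.png',r)
E
```

```text
t 33.7 p [ 0.4899 -0.1262  0.2502] x [0.024 1.    0.   ] y [ 1.    -0.024 -0.001] z [-0.001  0.    -1.   ] F [ 0.2 -0.2 -1. ] w 1.002 g 0.0 j [-0.4  -0.24  1.89 -0.    1.49 -0.38]
target [0.5341 0.2436 0.0788] tool units [3.706 0.355 1.715] yaw err twist 0.0
[[261. 275.]
 [251. 127.]
 [384. 275.]
 [394. 127.]]
```

View pics/w12c.png

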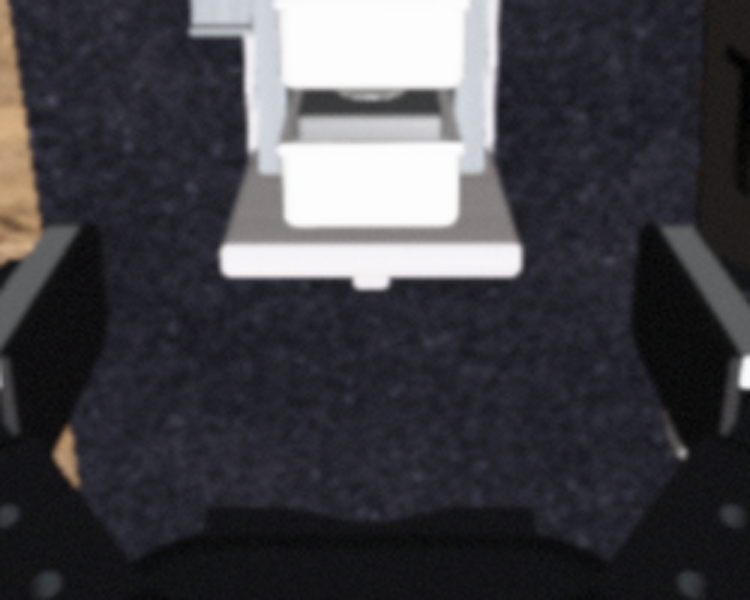

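Both moulds stand upright between the rails with followers toward the plate. Now back to the crank handle.

{"name": "apply_moves", "arguments": {
  "targets": [
    {"translation":[0.46,0.05,0],"twist":0,"hand":1},
    {"translation":[0.46,0.05,0],"twist":0,"hand":1},
    {"translation":[0.46,0.05,0],"twist":0,"hand":1},
    {"translation":[0.46,0.05,0],"twist":0,"hand":1},
    {"translation":[0.46,0.05,0],"twist":0,"hand":1},
    {"translation":[0.46,0.05,0],"twist":0,"hand":1},
    {"translation":[0.46,0.03,0],"twist":0,"hand":1},
    {"translation":[0.44,0.02,0],"twist":0,"hand":1}
  ]
}}

```text
time: 34.55
tool_pos: [0.5332, 0.2405, 0.2486]
tool_rot: [-0.001, 0.715, 0.699, -0.002]
contact_force: [0.3, -0.5, 0.1]
gripper_width: 1.001
grasp_force: 0.0
```

{"name": "apply_moves", "arguments": {
  "targets": [
    {"translation":[0,0,0.2],"twist":0,"hand":1},
    {"translation":[0,0,0],"twist":0,"hand":1},
    {"translation":[0,0,0],"twist":0,"hand":1},
    {"translation":[0,0,0],"twist":0,"hand":1}
  ]
}}

```text
time: 34.95
tool_pos: [0.5343, 0.2379, 0.2308]
tool_rot: [-0.0, 0.716, 0.698, -0.0]
contact_force: [0.4, -1.1, 0.5]
gripper_width: 1.0
grasp_force: 0.0
```

```bash
python3 - <<'E'
from h import *
st();to([.5341,.2436],.0788)
snap('wrist','w13')
for q in('crank_handle','pin_knob'): print([(np.round(d['point'],4).tolist(),round(d['score'],2)) for d in recognise('wrist',q)][:3])
for d in regions_of('wrist','crank_handle')[:1]:
    m=d['pixels'];c=max(cv2.findContours(m.astype('uint8'),0,2)[0],key=cv2.contourArea);R_=cv2.minAreaRect(c);print(R_,ray('wrist',*R_[0],.08))
E
```

```text
t 34.95 p [0.5343 0.2379 0.2308] x [ 0.025  1.    -0.   ] y [ 1.    -0.025 -0.   ] z [-0. -0. -1.] F [ 0.4 -1.1  0.5] w 1.0 g 0.0 j [ 0.29 -0.03  1.73 -0.    1.44  0.32]
target [0.5341 0.2436 0.0788] tool units [ 0.057 -0.003  1.52 ] yaw err twist -0.01
[([0.5299, 0.2289, 0.0845], 0.76)]
[([0.4582, 0.1404, 0.1383], 0.68)]
((283.70233154296875, 262.8963928222656), (186.80311584472656, 106.50344848632812), 86.08842468261719) [0.49392259 0.16437323 0.08      ]
```

{"name": "apply_moves", "arguments": {
  "targets": [
    {"translation":[0.055,0,0.4],"twist":0,"hand":1},
    {"translation":[0,0,0.4],"twist":0,"hand":1},
    {"translation":[0,0,0.4],"twist":0,"hand":1},
    {"translation":[0,0,0.22],"twist":0,"hand":1},
    {"translation":[0,0,0.1],"twist":0,"hand":1},
    {"translation":[0,0,0],"twist":0,"hand":1},
    {"translation":[0,0,0],"twist":0,"hand":1},
    {"translation":[0,0,0],"twist":0,"hand":0}
  ]
}}

```text
time: 35.95
tool_pos: [0.5359, 0.2446, 0.0812]
tool_rot: [0.001, 0.716, 0.699, 0.002]
contact_force: [-1.1, -0.7, -0.2]
gripper_width: 0.855
grasp_force: 0.0
```

{"name": "apply_moves", "arguments": {
  "targets": [
    {"translation":[0,0,0],"twist":0,"hand":0},
    {"translation":[0,0,0],"twist":0,"hand":0},
    {"translation":[0,0,0],"twist":0,"hand":0},
    {"translation":[0,0,0],"twist":0,"hand":0},
    {"translation":[0,0,0],"twist":0,"hand":0},
    {"translation":[0,0,0],"twist":0,"hand":0}
  ]
}}

```text
time: 36.55
tool_pos: [0.534, 0.2443, 0.0789]
tool_rot: [-0.0, 0.715, 0.699, -0.0]
contact_force: [-2.0, 0.7, 2.1]
gripper_width: 0.221
grasp_force: 58.5
```

{"name": "apply_moves", "arguments": {
  "targets": [
    {"translation":[0,-0.048,-0.18],"twist":0,"hand":0},
    {"translation":[0,-0.132,-0.132],"twist":0,"hand":0},
    {"translation":[0,-0.18,-0.048],"twist":0,"hand":0},
    {"translation":[0,-0.18,0.048],"twist":0,"hand":0},
    {"translation":[0,-0.132,0.132],"twist":0,"hand":0},
    {"translation":[0,-0.048,0.18],"twist":0,"hand":0},
    {"translation":[0,0.048,0.18],"twist":0,"hand":0},
    {"translation":[0,0.132,0.132],"twist":0,"hand":0}
  ]
}}

```text
time: 37.35
tool_pos: [0.4807, 0.2454, 0.0476]
tool_rot: [0.001, 0.715, 0.699, 0.001]
contact_force: [1.4, -2.5, 11.2]
gripper_width: 0.225
grasp_force: 60.8
```

{"name": "apply_moves", "arguments": {
  "targets": [
    {"translation":[0,0.18,0.048],"twist":0,"hand":0},
    {"translation":[0,0.18,-0.048],"twist":0,"hand":0},
    {"translation":[0,0.132,-0.132],"twist":0,"hand":0},
    {"translation":[0,0.048,-0.18],"twist":0,"hand":0},
    {"translation":[0,-0.048,-0.18],"twist":0,"hand":0},
    {"translation":[0,-0.132,-0.132],"twist":0,"hand":0},
    {"translation":[0,-0.18,-0.048],"twist":0,"hand":0},
    {"translation":[0,-0.18,0.048],"twist":0,"hand":0}
  ]
}}

```text
time: 38.15
tool_pos: [0.4826, 0.2456, 0.1127]
tool_rot: [0.002, 0.715, 0.699, 0.003]
contact_force: [3.0, -2.6, 2.4]
gripper_width: 0.224
grasp_force: 60.1
```

{"name": "apply_moves", "arguments": {
  "targets": [
    {"translation":[0,-0.132,0.132],"twist":0,"hand":0},
    {"translation":[0,-0.048,0.18],"twist":0,"hand":0},
    {"translation":[0,0.048,0.18],"twist":0,"hand":0},
    {"translation":[0,0.132,0.132],"twist":0,"hand":0},
    {"translation":[0,0.18,0.048],"twist":0,"hand":0},
    {"translation":[0,0.18,-0.048],"twist":0,"hand":0},
    {"translation":[0,0.132,-0.132],"twist":0,"hand":0},
    {"translation":[0,0.048,-0.18],"twist":0,"hand":0}
  ]
}}

```text
time: 38.95
tool_pos: [0.534, 0.2442, 0.0772]
tool_rot: [-0.001, 0.716, 0.698, -0.001]
contact_force: [-2.8, 1.2, -4.7]
gripper_width: 0.225
grasp_force: 59.5
```

```bash
python3 - <<'E'
from h import *
st()
for c in('top','scene'):
  f=snap(c,c+'9')
  for q in('plate_face','mould0_center'): print(c,q,[(np.round(d['point'],4).tolist(),round(d['score'],2)) for d in recognise(c,q)][:3])
E
```

```text
t 38.95 p [0.534  0.2442 0.0772] x [0.024 1.    0.   ] y [ 1.    -0.024 -0.003] z [-0.003  0.    -1.   ] F [-2.8  1.2 -4.7] w 0.225 g 59.5 j [0.3  0.14 1.83 0.   1.17 0.33]
top plate_face [([0.4895, -0.1311, 0.1104], 0.64), ([0.49, -0.0969, 0.0975], 0.42), ([0.4902, 0.0055, 0.0536], 0.18)]
top mould0_center [([0.495, 0.1032, 0.0809], 0.54), ([0.4853, -0.1686, 0.1083], 0.48)]
scene plate_face [([0.4724, -0.0993, 0.0831], 0.77), ([0.4627, -0.1283, 0.0917], 0.54)]
scene mould0_center [([0.4639, -0.1664, 0.0939], 0.78), ([0.4573, -0.0714, 0.0542], 0.2)]
```

Good. Remaining 1.5 turns, with a slower end.

{"name": "apply_moves", "arguments": {
  "targets": [
    {"translation":[0,-0.048,-0.18],"twist":0,"hand":0},
    {"translation":[0,-0.132,-0.132],"twist":0,"hand":0},
    {"translation":[0,-0.18,-0.048],"twist":0,"hand":0},
    {"translation":[0,-0.18,0.048],"twist":0,"hand":0},
    {"translation":[0,-0.132,0.132],"twist":0,"hand":0},
    {"translation":[0,-0.048,0.18],"twist":0,"hand":0},
    {"translation":[0,0.048,0.18],"twist":0,"hand":0},
    {"translation":[0,0.132,0.132],"twist":0,"hand":0}
  ]
}}

```text
time: 40.05
tool_pos: [0.4808, 0.2454, 0.0475]
tool_rot: [0.001, 0.715, 0.699, 0.001]
contact_force: [2.0, -2.9, 11.6]
gripper_width: 0.225
grasp_force: 61.6
```

{"name": "apply_moves", "arguments": {
  "targets": [
    {"translation":[0,0.18,0.048],"twist":0,"hand":0},
    {"translation":[0,0.18,-0.048],"twist":0,"hand":0},
    {"translation":[0,0.132,-0.132],"twist":0,"hand":0},
    {"translation":[0,0.048,-0.18],"twist":0,"hand":0},
    {"translation":[0,-0.048,-0.18],"twist":0,"hand":0},
    {"translation":[0,-0.132,-0.132],"twist":0,"hand":0},
    {"translation":[0,-0.18,-0.048],"twist":0,"hand":0},
    {"translation":[0,-0.18,0.048],"twist":0,"hand":0}
  ]
}}

```text
time: 40.85
tool_pos: [0.4831, 0.2456, 0.1128]
tool_rot: [0.003, 0.715, 0.699, 0.003]
contact_force: [3.6, -2.1, 3.2]
gripper_width: 0.224
grasp_force: 60.8
```

{"name": "apply_moves", "arguments": {
  "targets": [
    {"translation":[0,-0.132,0.132],"twist":0,"hand":0},
    {"translation":[0,-0.048,0.18],"twist":0,"hand":0},
    {"translation":[0,0,0],"twist":0,"hand":0},
    {"translation":[0,0,0],"twist":0,"hand":0},
    {"translation":[0,0,0],"twist":0,"hand":0},
    {"translation":[0,0,0],"twist":0,"hand":0}
  ]
}}

```text
time: 41.45
tool_pos: [0.462, 0.2459, 0.0786]
tool_rot: [-0.0, 0.716, 0.698, -0.0]
contact_force: [-2.8, 0.9, -3.0]
gripper_width: 0.221
grasp_force: 60.1
```

```bash
python3 - <<'E'
from h import *
st();to(W(-.036,.2205),.079)
for c in('top','scene'):
  f=snap(c,c+'10')
  for q in('plate_face','mould0_center'): print(c,q,[(np.round(d['point'],4).tolist(),round(d['score'],2)) for d in recognise(c,q)][:3])
E
```

```text
t 41.45 p [0.462  0.2459 0.0786] x [ 0.024  1.    -0.   ] y [ 1.    -0.024 -0.001] z [-0.001 -0.    -1.   ] F [-2.8  0.9 -3. ] w 0.221 g 60.1 j [ 0.35 -0.01  1.99  0.    1.17  0.37]
target [0.4625 0.2446 0.079 ] tool units [-0.013  0.005 -0.004] yaw err twist -0.0
top plate_face [([0.4901, -0.1061, 0.0897], 0.58), ([0.4855, -0.1724, 0.1109], 0.32)]
top mould0_center [([0.4817, -0.1749, 0.1073], 0.79), ([0.4587, 0.1284, 0.1454], 0.7)]
scene plate_face [([0.4728, -0.1049, 0.0859], 0.44), ([0.4573, -0.0816, 0.0534], 0.19)]
scene mould0_center [([0.4616, -0.1746, 0.093], 0.53)]
```

{"name": "apply_moves", "arguments": {
  "targets": [
    {"translation":[0,0,0],"twist":0,"hand":1},
    {"translation":[0,0,0],"twist":0,"hand":1},
    {"translation":[0,0,0],"twist":0,"hand":1},
    {"translation":[0,0,0],"twist":0,"hand":1},
    {"translation":[0,0,-0.2],"twist":0,"hand":1},
    {"translation":[0,0,-0.45],"twist":0,"hand":1},
    {"translation":[0,0,-0.45],"twist":0,"hand":1},
    {"translation":[0,0,-0.45],"twist":0,"hand":1}
  ]
}}

```text
time: 42.55
tool_pos: [0.4622, 0.2457, 0.2355]
tool_rot: [0.0, 0.716, 0.699, 0.0]
contact_force: [1.0, -0.1, -0.0]
gripper_width: 1.001
grasp_force: 0.0
```

{"name": "apply_moves", "arguments": {
  "targets": [
    {"translation":[-0.37,0,0],"twist":0,"hand":1},
    {"translation":[-0.37,0,0],"twist":0,"hand":1},
    {"translation":[-0.35,0,0],"twist":0,"hand":1},
    {"translation":[0,0,0],"twist":0,"hand":1},
    {"translation":[0,0,0],"twist":0,"hand":1},
    {"translation":[0,0,0],"twist":0,"hand":1}
  ]
}}

```text
time: 43.15
tool_pos: [0.4598, 0.1375, 0.2339]
tool_rot: [-0.0, 0.715, 0.699, 0.0]
contact_force: [-0.5, 0.7, -0.5]
gripper_width: 1.0
grasp_force: 0.0
```

```bash
python3 - <<'E'
from h import *
st();to([.4600,.1362],.145)
snap('wrist','w14')
for q in('crank_handle','pin_knob'): print([(np.round(d['point'],4).tolist(),round(d['score'],2)) for d in recognise('wrist',q)][:3])
for q in('crank_handle','pin_knob'):
 for d in regions_of('wrist',q)[:1]:
  v,u=np.nonzero(d['pixels']);print(q,u.min(),u.max(),v.min(),v.max())
print(proj('wrist',[*W(-.035,.112),.1505]),proj('wrist',[*W(-.036,.2025),.0865]))
E
```

```text
t 43.15 p [0.4598 0.1375 0.2339] x [0.023 1.    0.   ] y [ 1.    -0.023  0.   ] z [ 0.  0. -1.] F [-0.5  0.7 -0.5] w 1.0 g 0.0 j [ 0.14 -0.29  1.96  0.    1.47  0.16]
target [0.46   0.1362 0.145 ] tool units [-0.013  0.002  0.889] yaw err twist 0.01
[([0.4594, 0.2278, 0.0817], 0.72)]
[([0.4567, 0.1382, 0.1459], 0.93), ([0.6357, 0.0308, 0.0392], 0.59)]
crank_handle 310 334 46 131
pin_knob 308 337 191 231
[323.98917816 218.97262082] [322.80339369  89.67911348]
```

Pin and handle are both where expected. Grasp the pin.

{"name": "apply_moves", "arguments": {
  "targets": [
    {"translation":[-0.013,0,0.3],"twist":0,"hand":1},
    {"translation":[0,0,0.3],"twist":0,"hand":1},
    {"translation":[0,0,0.2],"twist":0,"hand":1},
    {"translation":[0,0,0.09],"twist":0,"hand":1},
    {"translation":[0,0,0],"twist":0,"hand":1},
    {"translation":[0,0,0],"twist":0,"hand":1},
    {"translation":[0,0,0],"twist":0,"hand":0},
    {"translation":[0,0,0],"twist":0,"hand":0}
  ]
}}

```text
time: 44.2
tool_pos: [0.4606, 0.1358, 0.1463]
tool_rot: [0.001, 0.716, 0.699, 0.001]
contact_force: [-0.9, -0.4, 0.6]
gripper_width: 0.69
grasp_force: 0.0
```

{"name": "apply_moves", "arguments": {
  "targets": [
    {"translation":[0,0,0],"twist":0,"hand":0},
    {"translation":[0,0,0],"twist":0,"hand":0},
    {"translation":[0,0,0],"twist":0,"hand":0},
    {"translation":[0,0,0],"twist":0,"hand":0},
    {"translation":[0,0,0],"twist":0,"hand":0}
  ]
}}

```text
time: 44.7
tool_pos: [0.4601, 0.1357, 0.1454]
tool_rot: [0.0, 0.716, 0.699, 0.0]
contact_force: [-0.7, -0.1, 4.2]
gripper_width: 0.239
grasp_force: 58.8
```

{"name": "apply_moves", "arguments": {
  "targets": [
    {"translation":[0,0,-0.1],"twist":0,"hand":0},
    {"translation":[0,0,-0.2],"twist":0,"hand":0},
    {"translation":[0,0,-0.2],"twist":0,"hand":0},
    {"translation":[0,0,-0.2],"twist":0,"hand":0},
    {"translation":[0,0,-0.2],"twist":0,"hand":0},
    {"translation":[0,0,0],"twist":0,"hand":0},
    {"translation":[0,0,0],"twist":0,"hand":0},
    {"translation":[0,0,0],"twist":0,"hand":0}
  ]
}}

```text
time: 45.5
tool_pos: [0.4589, 0.1355, 0.2332]
tool_rot: [-0.001, 0.716, 0.699, -0.001]
contact_force: [0.5, 0.5, -0.8]
gripper_width: 0.237
grasp_force: 58.7
```

```bash
python3 - <<'E'
from h import *
st()
f=snap('wrist','w15')
print([(np.round(d['point'],4).tolist(),round(d['score'],2)) for d in recognise('wrist','pin_knob')][:2])
p,r=rot()
for n,w,z in(('lug',[.4967,.1637],.104),('lugW',W(0,.1403),.104),('rest',W(-.035,.112),.112)): print(n,proj('wrist',[*w,z]).round(1))
tz=p[2]-.143+.048
for dx in(0,):
  print('tip pred',tz,proj('wrist',p+r@np.array([-.0005,.0013,p[2]-tz])).round(1))
# shank profile: rows above the knob: gray image
for d in regions_of('wrist','pin_knob')[:1]:
  v,u=np.nonzero(d['pixels']);print(u.min(),u.max(),v.min(),v.max())
g=cv2.cvtColor(f,cv2.COLOR_RGB2GRAY)
for row in range(196,246,4): print(row,g[row,300:350:2].tolist())
E
```

```text
t 45.5 p [0.4589 0.1355 0.2332] x [ 0.024  1.    -0.   ] y [ 1.    -0.024 -0.003] z [-0.003 -0.    -1.   ] F [ 0.5  0.5 -0.8] w 0.237 g 58.7 j [ 0.13 -0.3   1.96  0.    1.47  0.16]
[([0.4588, 0.1417, 0.2309], 0.62)]
lug [367.3 165. ]
lugW [367.1 165.2]
rest [325.1 200.4]
tip pred 0.1381262712860027 [324.  212.2]
301 344 210 302
196 [36, 40, 150, 241, 244, 244, 245, 245, 237, 185, 139, 133, 131, 124, 123, 189, 238, 244, 245, 245, 244, 244, 244, 244, 243]
200 [49, 47, 145, 242, 246, 246, 246, 243, 189, 133, 132, 133, 127, 120, 109, 108, 209, 244, 246, 246, 246, 246, 246, 245, 245]
204 [47, 41, 138, 241, 246, 246, 245, 246, 227, 153, 134, 131, 128, 122, 111, 155, 238, 246, 245, 245, 245, 245, 244, 245, 245]
208 [43, 41, 139, 241, 245, 245, 245, 245, 245, 238, 193, 124, 127, 176, 228, 243, 244, 245, 245, 245, 245, 246, 245, 245, 245]
212 [44, 43, 121, 235, 244, 245, 244, 244, 227, 121, 86, 91, 94, 101, 163, 239, 245, 245, 244, 244, 244, 245, 244, 245, 244]
216 [40, 39, 78, 160, 181, 186, 233, 245, 197, 87, 88, 94, 97, 100, 120, 237, 251, 251, 251, 251, 251, 251, 251, 251, 251]
220 [41, 45, 52, 46, 44, 73, 218, 245, 189, 84, 88, 96, 96, 99, 112, 242, 253, 253, 253, 253, 253, 253, 253, 253, 253]
224 [43, 45, 43, 41, 44, 60, 213, 240, 165, 84, 89, 96, 100, 101, 109, 232, 253, 253, 253, 253, 253, 253, 253, 253, 253]
228 [43, 41, 39, 41, 48, 65, 190, 236, 145, 84, 93, 96, 99, 100, 103, 214, 252, 245, 231, 230, 230, 230, 229, 229, 230]
232 [39, 43, 46, 45, 47, 54, 140, 175, 112, 104, 124, 144, 141, 123, 109, 162, 241, 250, 253, 253, 253, 253, 253, 253, 253]
236 [36, 45, 53, 53, 73, 138, 192, 204, 209, 215, 218, 217, 214, 214, 212, 209, 204, 190, 184, 244, 253, 253, 253, 253, 253]
240 [48, 49, 90, 162, 204, 214, 212, 200, 177, 140, 108, 87, 106, 123, 148, 174, 198, 211, 211, 200, 180, 239, 252, 253, 253]
244 [45, 53, 179, 212, 205, 150, 53, 16, 7, 13, 14, 9, 10, 13, 13, 13, 33, 105, 178, 210, 212, 154, 48, 67, 100]
```

```bash
python3 - <<'E'
from h import *
f=cv2.imread('pics/w15.png');g=cv2.cvtColor(f,cv2.COLOR_BGR2GRAY)
for row in range(148,184,3): print(row,g[row,346:392:2].tolist())
p,r=rot()
t=ray('wrist',322.6,212.5,.138);print('tip',t,'rel',r.T@(t-p))
print('delta tool',r[:2,:2].T@(np.array([.4967,.1637])-t[:2])*10)
E
```

```text
148 [197, 214, 214, 216, 214, 215, 214, 213, 213, 214, 215, 212, 213, 212, 213, 212, 212, 212, 211, 212, 213, 202, 114]
151 [195, 217, 217, 218, 219, 218, 220, 218, 219, 218, 219, 218, 218, 218, 217, 218, 218, 217, 218, 217, 215, 202, 97]
154 [193, 213, 215, 213, 215, 214, 213, 214, 215, 213, 214, 214, 213, 213, 214, 214, 213, 213, 213, 214, 214, 196, 85]
157 [189, 211, 212, 212, 210, 210, 212, 211, 207, 196, 192, 201, 200, 206, 209, 212, 210, 211, 210, 211, 211, 192, 84]
160 [197, 214, 215, 214, 214, 215, 213, 192, 116, 80, 164, 170, 80, 144, 198, 213, 214, 213, 213, 214, 214, 193, 76]
163 [195, 214, 215, 214, 214, 214, 205, 145, 137, 182, 179, 86, 39, 73, 143, 206, 215, 214, 213, 214, 214, 201, 178]
166 [193, 212, 213, 213, 212, 213, 171, 107, 110, 83, 46, 36, 53, 81, 125, 205, 213, 211, 213, 214, 213, 218, 218]
169 [196, 215, 215, 214, 215, 214, 192, 94, 44, 43, 44, 64, 87, 92, 166, 212, 216, 216, 216, 216, 215, 184, 134]
172 [205, 218, 217, 217, 218, 218, 217, 189, 126, 98, 94, 95, 114, 171, 212, 218, 218, 217, 216, 218, 217, 180, 131]
175 [200, 214, 216, 215, 213, 214, 214, 214, 208, 202, 195, 200, 208, 214, 215, 214, 214, 215, 216, 214, 213, 170, 129]
178 [196, 213, 213, 214, 214, 214, 213, 214, 215, 214, 215, 214, 215, 214, 214, 214, 213, 214, 214, 213, 209, 164, 129]
181 [200, 216, 216, 215, 217, 216, 215, 216, 216, 215, 215, 216, 214, 215, 215, 215, 215, 215, 213, 214, 210, 160, 129]
tip [0.45904242 0.13463693 0.138     ] rel [-0.00086205  0.000244    0.09533637]
delta tool [0.29959398 0.36948335]
```

{"name": "apply_moves", "arguments": {
  "targets": [
    {"translation":[0.1,0.12,0],"twist":0,"hand":0},
    {"translation":[0.1,0.126,0],"twist":0,"hand":0},
    {"translation":[0.091,0.12,0],"twist":0,"hand":0},
    {"translation":[0,0,0.1],"twist":0,"hand":0},
    {"translation":[0,0,0.08],"twist":0,"hand":0},
    {"translation":[0,0,0],"twist":0,"hand":0},
    {"translation":[0,0,0],"twist":0,"hand":0},
    {"translation":[0,0,0],"twist":0,"hand":0}
  ]
}}

```text
time: 46.45
tool_pos: [0.4968, 0.1636, 0.217]
tool_rot: [0.0, 0.716, 0.698, 0.0]
contact_force: [-0.0, 0.3, -0.4]
gripper_width: 0.236
grasp_force: 58.8
```

```bash
python3 - <<'E'
from h import *
st()
f=snap('wrist','w16');g=cv2.cvtColor(f,cv2.COLOR_RGB2GRAY)
p,r=rot();tz=p[2]-.143+.048
print('tipz',tz,'tip pred px',proj('wrist',p+r@np.array([-.0009,.0002,p[2]-tz])).round(1),'world',p+r@np.array([-.0009,.0002,p[2]-tz]),'lug px',proj('wrist',[.4963,.1628,.104]).round(1))
for row in range(186,226,3): print(row,g[row,300:350:2].tolist())
E
```

```text
t 46.45 p [0.4968 0.1636 0.217 ] x [0.024 1.    0.   ] y [ 1.    -0.024  0.   ] z [ 0.  0. -1.] F [-0.   0.3 -0.4] w 0.236 g 58.8 j [ 0.18 -0.17  1.89 -0.    1.42  0.2 ]
tipz 0.12218819216854211 tip pred px [322.5 212.7] world [0.49721844 0.16276693 0.12218824] lug px [321.4 205.2]
186 [197, 215, 217, 215, 214, 215, 216, 216, 215, 216, 216, 215, 214, 215, 216, 213, 215, 216, 216, 214, 216, 211, 161, 58, 37]
189 [193, 218, 218, 219, 219, 219, 217, 219, 219, 219, 219, 217, 217, 217, 219, 218, 217, 219, 218, 217, 218, 216, 160, 55, 37]
192 [202, 218, 217, 218, 218, 218, 218, 217, 218, 219, 218, 217, 218, 218, 218, 217, 217, 216, 217, 217, 217, 215, 183, 145, 143]
195 [223, 215, 213, 213, 214, 214, 213, 213, 214, 212, 212, 211, 212, 212, 213, 214, 214, 213, 212, 213, 213, 214, 225, 233, 236]
198 [198, 216, 216, 216, 216, 215, 215, 213, 195, 149, 176, 191, 186, 177, 200, 214, 215, 215, 215, 216, 216, 213, 178, 135, 134]
201 [195, 216, 216, 215, 217, 216, 215, 170, 72, 45, 44, 47, 42, 39, 90, 188, 215, 216, 217, 217, 217, 215, 179, 131, 128]
204 [192, 213, 214, 215, 214, 215, 205, 130, 60,
[... 251 characters left out ...]
 86, 93, 99, 96, 144, 210, 219, 220, 219, 220, 220, 218, 177, 132, 132]
213 [193, 217, 218, 220, 219, 218, 218, 217, 178, 94, 88, 95, 99, 99, 128, 204, 218, 218, 218, 218, 218, 215, 174, 132, 130]
216 [185, 213, 214, 214, 213, 215, 214, 212, 158, 85, 86, 95, 98, 101, 108, 186, 214, 215, 216, 216, 216, 213, 172, 132, 130]
219 [182, 215, 216, 217, 218, 218, 217, 213, 154, 82, 87, 95, 100, 101, 106, 187, 217, 217, 217, 217, 217, 212, 163, 131, 128]
222 [173, 204, 204, 203, 205, 204, 204, 200, 134, 84, 90, 96, 101, 102, 103, 172, 204, 205, 204, 204, 205, 200, 158, 132, 129]
225 [143, 144, 143, 144, 143, 144, 142, 138, 99, 85, 93, 97, 99, 101, 99, 120, 142, 144, 151, 151, 152, 150, 151, 151, 151]
```

{"name": "apply_moves", "arguments": {
  "targets": [
    {"translation":[0,-0.006,0.08],"twist":0,"hand":0},
    {"translation":[0,0,0.08],"twist":0,"hand":0},
    {"translation":[0,0,0.08],"twist":0,"hand":0},
    {"translation":[0,0,0.08],"twist":0,"hand":0},
    {"translation":[0,0,0.08],"twist":0,"hand":0},
    {"translation":[0,0,0],"twist":0,"hand":0},
    {"translation":[0,0,0],"twist":0,"hand":0}
  ]
}}

```text
time: 47.2
tool_pos: [0.4963, 0.1639, 0.1765]
tool_rot: [-0.0, 0.716, 0.699, -0.0]
contact_force: [0.5, -0.1, -0.5]
gripper_width: 0.231
grasp_force: 58.8
```

{"name": "apply_moves", "arguments": {
  "targets": [
    {"translation":[0,0,0.08],"twist":0,"hand":0},
    {"translation":[0,0,0.08],"twist":0,"hand":0},
    {"translation":[0,0,0.08],"twist":0,"hand":0},
    {"translation":[0,0,0.08],"twist":0,"hand":0},
    {"translation":[0,0,0.06],"twist":0,"hand":0},
    {"translation":[0,0,0],"twist":0,"hand":0},
    {"translation":[0,0,0],"twist":0,"hand":0},
    {"translation":[0,0,0],"twist":0,"hand":0}
  ]
}}

```text
time: 48.0
tool_pos: [0.4965, 0.1639, 0.1388]
tool_rot: [0.0, 0.716, 0.699, 0.0]
contact_force: [0.4, -1.0, -0.7]
gripper_width: 0.233
grasp_force: 59.3
```

{"name": "apply_moves", "arguments": {
  "targets": [
    {"translation":[0,0,0.015],"twist":0,"hand":0},
    {"translation":[0,0,0.01],"twist":0,"hand":0},
    {"translation":[0,0,0],"twist":0,"hand":0},
    {"translation":[0,0,0],"twist":0,"hand":0}
  ]
}}

```text
time: 48.4
tool_pos: [0.4967, 0.1639, 0.1374]
tool_rot: [0.0, 0.716, 0.699, 0.0]
contact_force: [-3.5, -0.7, 5.2]
gripper_width: 0.236
grasp_force: 59.7
```

The flange has contacted the lug (force up, z 0.1374 as predicted). Release, rise and verify.

{"name": "apply_moves", "arguments": {
  "targets": [
    {"translation":[0,0,0],"twist":0,"hand":1},
    {"translation":[0,0,0],"twist":0,"hand":1},
    {"translation":[0,0,0],"twist":0,"hand":1},
    {"translation":[0,0,0],"twist":0,"hand":1},
    {"translation":[0,0,-0.2],"twist":0,"hand":1},
    {"translation":[0,0,-0.4],"twist":0,"hand":1},
    {"translation":[0,0,-0.4],"twist":0,"hand":1},
    {"translation":[0,0,-0.4],"twist":0,"hand":1}
  ]
}}

```text
time: 49.2
tool_pos: [0.4961, 0.1638, 0.2775]
tool_rot: [-0.0, 0.716, 0.699, -0.0]
contact_force: [0.9, -0.4, 0.0]
gripper_width: 0.996
grasp_force: 0.0
```

{"name": "apply_moves", "arguments": {
  "targets": [
    {"translation":[-0.4,0,-0.4],"twist":0,"hand":1},
    {"translation":[-0.4,0,-0.2],"twist":0,"hand":1},
    {"translation":[-0.4,0,0],"twist":0,"hand":1},
    {"translation":[0,0,0],"twist":0,"hand":1},
    {"translation":[0,0,0],"twist":0,"hand":1},
    {"translation":[0,0,0],"twist":0,"hand":1},
    {"translation":[0,0,0],"twist":0,"hand":1}
  ]
}}

```text
time: 49.9
tool_pos: [0.4935, 0.0496, 0.331]
tool_rot: [-0.001, 0.715, 0.699, -0.0]
contact_force: [0.3, 0.5, 0.2]
gripper_width: 1.002
grasp_force: 0.0
```

```bash
python3 - <<'E'
from h import *
st()
f=snap('wrist','w17')
for q in('pin_knob','crank_handle','plate_face','mould0_center','mould0_follower','timer','salt','lemon'):
  print(q,[(np.round(d['point'],4).tolist(),round(d['score'],2)) for d in recognise('wrist',q)][:3])
for d in regions_of('wrist','pin_knob')[:1]:
  v,u=np.nonzero(d['pixels']);print('knob px',u.min(),u.max(),v.min(),v.max())
print('knob seated pred: top',proj('wrist',[*W(0,.1403),.1425]).round(1),'if 20mm high',proj('wrist',[*W(0,.1403),.1625]).round(1))
print('plate pred front top',proj('wrist',[*W(0,-.140),.108]).round(1),'mould tops', [proj('wrist',[*W(0,y),.11]).round(1).tolist() for y in(-.216,-.186,-.178,-.148,-.14)])
g=cv2.cvtColor(f,cv2.COLOR_RGB2GRAY);a,b=proj('wrist',[*W(.01,-.12),.11]),proj('wrist',[*W(.01,-.225),.11])
n=60;print([int(g[int(round(a[1]+(b[1]-a[1])*i/n)),int(round(a[0]+(b[0]-a[0])*i/n))]) for i in range(n)],a,b)
snap('top')
for q in('mould0_center','timer','salt','lemon','pin_knob','plate_face'): print('top',q,[(np.round(d['point'],4).tolist(),round(d['score'],2)) for d in recognise('top',q)][:3])
E
```

```text
t 49.9 p [0.4935 0.0496 0.331 ] x [0.022 1.    0.   ] y [ 1.    -0.022 -0.001] z [-0.001  0.    -1.   ] F [0.3 0.5 0.2] w 1.002 g 0.0 j [-0.05 -0.3   1.8   0.    1.63 -0.03]
pin_knob [([0.4879, 0.0294, 0.0743], 0.67), ([0.4961, 0.1601, 0.1406], 0.66)]
crank_handle [([0.458, 0.2126, 0.0822], 0.58)]
plate_face [([0.4858, -0.1043, 0.0995], 0.86)]
mould0_center [([0.4888, -0.17, 0.1061], 0.72), ([0.487, 0.0334, 0.0771], 0.69), ([0.489, -0.1303, 0.1089], 0.32)]
mould0_follower [([0.4837, -0.1738, 0.1119], 0.66)]
timer [([0.6387, 0.0233, 0.0396], 0.63), ([0.4905, 0.0315, 0.0715], 0.2)]
salt []
lemon []
knob px 312 334 54 81
knob seated pred: top [322.6  62.6] if 20mm high [322.6  59.4]
plate pred front top [322.7 297. ] mould tops [[322.7, 344.8], [322.7, 326.9], [322.7, 322.0], [322.7, 303.1], [322.7, 297.9]]
[185, 171, 147, 140, 163, 221, 249, 252, 253, 253, 252, 248, 227, 198, 195, 194, 191, 185, 213, 247, 252, 252, 253, 253, 253, 253, 253, 253, 253, 253, 253, 253, 252, 248, 232, 205, 197, 190, 185, 184, 222, 248, 252, 252, 253, 253, 252, 252, 252, 253, 252, 252, 252, 252, 251, 235, 237, 242, 243, 244] [330.38762987 284.69957866] [329.83515274 349.99759512]
top mould0_center [([0.4871, -0.1729, 0.109], 0.47)]
top timer [([0.6552, 0.0124, 0.0436], 0.75), ([0.4845, -0.1068, 0.0912], 0.56)]
top salt [([0.4138, 0.3795, 0.0763], 0.47)]
top lemon [([0.6585, -0.4184, 0.0454], 0.52)]
top pin_knob []
top plate_face []
```

```bash
python3 -c "
from plant import *
print(job_done())"
```

```text
the job is handed in; nothing more can be done
None
```

I handed the job in at about 50 s: both moulds stand closed up in the cradle, followers toward the plate, and the spindle is at 18π, which puts the springs about 10 mm squeezed by the turn count (not measured directly). The pin's flange is seated on the upper lug, and the timer, salt shaker and lemon were never touched.

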